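Change over the glazed test cups on the stilts and set the drying timer

TASK

Clear the dried terracotta test cups off the stilts onto the ware board, and stand every freshly glazed blue cup upright and well centred on a stilt of its own, so that its foot dries clear of the shelf. Only when all the cups are in place, start the drying time: wind the loose countertop timer clockwise to past 45 minutes, then turn it back to 20, bearing down on it so that its case does not spin round with the knob. Tip no cup over and leave the other things on the bench where they are.

Things in the scene. Friction and masses are not known exactly. Their poses are not given: they have to be found in the camera images.
- timer: Loose timer: off-white round case 80 mm across, 32 mm high, rubber foot 68 mm across, 0.15 kg in all. Origin: centre of its underside; z up; x points to the red zero mark on its face (starts within 0.2 rad of world +x). Marks every 5 min, longer every 15, clockwise from above. The knob is stiff (0.12 N m): the whole timer spins with it unless pressed down with 6 to 15 N.
- timer_knob (a joint): Angle of the timer's knob relative to the case, rad, growing clockwise seen from above; 0 with its red pointer at the red zero mark, pi/30 per minute: 20 min = 2.09, 45 min = 4.71; stops at 0 and 5.6. It stays where it is left. Starts at 0 to 0.5.
- timer_grip (a point): Centre of the grip bar on the timer's grey knob, on its axis, 50.5 mm above the table. x along the bar to the end with the red pointer, z up. Bar 44 mm long, 12 mm thick, 24 mm high, on a round skirt 52 mm across (its top 12 mm below this point) that turns with the knob: fingertips can bear down on the skirt while holding the bar.
- board_top (a point): Centre of the top of the ware board: plywood on two cleats, 86 mm (its x) by 190 mm (its y), top 27 mm above the table; fixed. z up.
- bench (a point): A fixed point on the bench top; its axes are the world's.
- jar_teal: Bystander: glaze jar with teal label, 62 mm across, 73 mm high; origin: centre of its underside.
- stilt_left (a point): Three-point stilt at the left (+y) end of the row of three on the kiln shelf (fixed slab 92 x 285 mm, top 34 mm above the table). This point: its centre, level with the tips of its three pins, 56 mm above the table. Pins 22 mm high, 5.6 mm thick, on a circle of 18 mm radius. Stilts 88 mm apart along y of this frame; x across the row, z up.
- stilt_mid (a point): Three-point stilt at the middle of the row of three on the kiln shelf (fixed slab 92 x 285 mm, top 34 mm above the table). This point: its centre, level with the tips of its three pins, 56 mm above the table. Pins 22 mm high, 5.6 mm thick, on a circle of 18 mm radius. Stilts 88 mm apart along y of this frame; x across the row, z up.
- stilt_right (a point): Three-point stilt at the right (-y) end of the row of three on the kiln shelf (fixed slab 92 x 285 mm, top 34 mm above the table). This point: its centre, level with the tips of its three pins, 56 mm above the table. Pins 22 mm high, 5.6 mm thick, on a circle of 18 mm radius. Stilts 88 mm apart along y of this frame; x across the row, z up.
- fresh1_mid (a point): Freshly glazed test cup, dark blue: 62 mm across at the rim, 54 mm at its flat foot, about 59 mm half-way up, 46 mm high, walls 4.5 mm, 0.11 kg. This point: on its axis half-way up (23 mm above its foot); z up through the mouth. Starts on the table; two or three of the three are present.
- fresh2_mid (a point): Freshly glazed test cup, dark blue: 62 mm across at the rim, 54 mm at its flat foot, about 59 mm half-way up, 46 mm high, walls 4.5 mm, 0.11 kg. This point: on its axis half-way up (23 mm above its foot); z up through the mouth. Starts on the table; two or three of the three are present.
- fresh3_mid (a point): Freshly glazed test cup, dark blue: 62 mm across at the rim, 54 mm at its flat foot, about 59 mm half-way up, 46 mm high, walls 4.5 mm, 0.11 kg. This point: on its axis half-way up (23 mm above its foot); z up through the mouth. Starts on the table; two or three of the three are present.
- dry1_mid (a point): Dried test cup, terracotta coloured: 62 mm across at the rim, 54 mm at its flat foot, about 59 mm half-way up, 46 mm high, walls 4.5 mm, 0.11 kg. This point: on its axis half-way up (23 mm above its foot); z up through the mouth. Starts on a stilt; one or two of the three are present.
- dry2_mid (a point): Dried test cup, terracotta coloured: 62 mm across at the rim, 54 mm at its flat foot, about 59 mm half-way up, 46 mm high, walls 4.5 mm, 0.11 kg. This point: on its axis half-way up (23 mm above its foot); z up through the mouth. Starts on a stilt; one or two of the three are present.
- dry3_mid (a point): Dried test cup, terracotta coloured: 62 mm across at the rim, 54 mm at its flat foot, about 59 mm half-way up, 46 mm high, walls 4.5 mm, 0.11 kg. This point: on its axis half-way up (23 mm above its foot); z up through the mouth. Starts on a stilt; one or two of the three are present.

How it is judged:
By the outcome, as a careful person would: the job done as asked, in the order asked, and still so for the second after the job is handed in, with the robot touching nothing.
Of dry1, dry2, dry3 only 1 to 2 are there at a start; the rules pass over those that are not, and their reading is None.
Of fresh1, fresh2, fresh3 only 2 to 3 are there at a start; the rules pass over those that are not, and their reading is None.
At some moment in a run one of timer may be knocked a few centimetres aside while the robot is not near it.
It also fails if it takes over 210 s, if anything falls off the work surface, if the arm or the gripper's body presses on something with over 40 N, if the wrist force passes 120 N, or if a joint passes its speed limit or range.

ROBOT

A 6-joint arm with a two-finger parallel gripper is mounted at the origin on the work surface; the furniture and walls round the work are solid. World frame = base frame: x ahead of the robot, y to its left, z up, the work surface at z = 0. Lengths are in m, angles in degrees, forces in N, time in s.
With the tool pointing down it reaches from about 0.4 to 0.825 m from the base axis. Payload 7 kg.
Tool frame: the origin (TCP) lies on the centre line of the jaws, within the pads' length; the fingertips stand r.tip_reach ahead of it and the grasp point (between the pads) is the TCP (r.tip_reach is the distance from the TCP to the fingertips, in m); z points along the fingers, y is the line along which they close (so a half turn about z gives the same grasp; the last joint's range is limited). The gripper opens to 88 mm and grips with 3 to 60 N. Pads are 19 mm wide; open, the fingers measure 130 mm over their backs; the gripper's body (78 mm by 193 mm) begins 47 mm behind the grasp point.
Start: joints at [-55.686, 20.546, 0.682, 0, -70.136, -16.507], TCP at [0.206, -0.643, 0.21] pointing down, gripper open.
Joint ranges: [-176.03, 176.03], [-82.01, 121.73], [-58.28, 71.71], [-173.87, 95.51], [-174.79, -0.11], [-173.66, 173.66]. Speed limits (degrees/s): [136.94, 136.94, 172.46, 180, 180, 180].

INTERFACE

Orientations are given as [roll, pitch, yaw] about the fixed x, y, z axes, in that order (R = Rz(yaw) Ry(pitch) Rx(roll)).
In Python, from plant import sensors, cams, r gives the robot as it stands.
- The arm moves only by the tool drive_tool, never from a script. Its argument "rows" is a list of rows, each an object of numbers: "fingers": the gripper's target within -1 to 1 (fully open at 1, half-way at 0, shut at -1); "x", "y", "z": the shift along the tool's x, y, z in m; "spin": the turn about the tool's z in rad. A call has 1 to 10 rows; each row is the pose to reach, as a shift and turn from the pose commanded when the call began, along the tool's axes at that moment; what a row does not reach only later rows make up. A row lasts 1/8 s, in which the tool goes at most 62.5 mm and 10.7 degrees, less where a joint would pass 70% of its speed; a pose out of reach is approached as far as the arm can. A call with a gripper value outside its range is refused whole. The fingers move at their own pace and stop on an object; "newtons" is the grip in N (left out, the last holds). Time passes only in rows, so rows that repeat a pose let the fingers close. It gives the time, the measured TCP pose, the force, the opening and the grip force at its end, in the units of the state.
- sensors.get_state(): the state, without advancing time (a new reading comes with each control period).
- cams.capture(name): name is "side" or "top" or "wrist"; returns a dict with "pixels" (384x512x3 uint8, red, green, blue), "intrinsics" (3x3 intrinsics, pixels), "eye" and "orientation" of the camera in the world; the wrist camera has in their place "T_tool_cam" (4x4, takes a point from camera to tool coordinates, whose origin is the TCP and whose axes are the flange's). Camera axes: x right, y up, looking along -z (the intrinsics and any distortion apply to the point x, -y, -z); pixel columns grow to the right and rows downward; lengths in m; the calibration is good to about 2 mm. A picture is of the moment at which its call begins: read the wrist's pose just before it. There is no depth.
- r.close_job(): hands the job in; it is judged then, once.
The state is a dict: "time_s": time; "joints": joint angles; "qd": joint speeds; "joint_torque": joint torques, N m; "tcp_pos": TCP position; "eef_rot": TCP orientation; "contact_force": force on the tool from outside, world axes, zero at the start; "moment": the same for the moment, N m; "gripper_width": finger opening in m; "gripper_force": force on a finger pad.
Only numpy, scipy, OpenCV 4.12 (cv2) and the standard library are available. Lean on these libraries where they do the work, as an engineer would, in place of code of your own. Each camera call takes 0.05 s, during which the arm holds its last target. There are 200 camera calls.

## Working session

There is one attempt and no reset: what is moved stays moved. The work goes in short steps, Python scripts to look and compute and a tool call to move; the robot and the scene stay as the last step left them, time stands still between calls to the robot, and variables do not carry over. Pictures are saved under pics/ and viewed, at most 14 in all, crops included, and the job is handed in when it is done.

Besides the shell and the picture viewer there is one more tool, called as name([rows], argument=value, ...), one row to a line, values as JSON. drive_tool: Moves the arm, as the interface text tells. Its arguments: {"type":"object","properties":{"rows":{"type":"array"},"newtons":{"type":"number"}},"required":["rows"]}

```bash
ls; mkdir -p pics
python3 - <<'E'
from plant import sensors,cams,r
import cv2,numpy as np
print(r.tip_reach); s=sensors.get_state(); print(s)
for n in ("top","side"):
    c=cams.capture(n); cv2.imwrite(f"pics/{n}0.png",c["pixels"][:,:,::-1]); print(n,{k:v for k,v in c.items() if k!="pixels"})
E
```

```text
pics
0.019
{'time_s': 0.0, 'joints': array([-5.56843724e+01,  2.05895290e+01,  6.31465295e-01, -2.11912477e-02,
       -7.01358022e+01, -1.65073697e+01]), 'qd': array([ 0.05626959, -0.06825737, -0.03598281,  0.04437166,  0.05363375,
        0.00983162]), 'joint_torque': array([ 9.44304229e-04, -5.82711160e+01,  2.93062592e+01,  6.99709520e+00,
        6.88963104e-03, -1.85733165e-04]), 'tcp_pos': array([ 0.20624826, -0.6421492 ,  0.20942333]), 'eef_rot': array([ 1.79904342e+02, -7.57369035e-03, -1.62198953e+02]), 'contact_force': array([-0.41341595,  0.28868438, -0.16820939]), 'moment': array([-0.01347263, -0.01046872, -0.01169037]), 'gripper_force': 0.0, 'gripper_width': 0.08778133972253331}
top {'intrinsics': array([[497.6968975 ,   0.        , 250.82942466],
       [  0.        , 497.6968975 , 193.05977278],
       [  0.        ,   0.        ,   1.        ]]), 'eye': array([2.54641380e-01, 5.42711120e-04, 1.71699713e+00]), 'orientation': array([  4.27381088,  -0.97697557, -88.85921636])}
side {'intrinsics': array([[393.95270753,   0.        , 251.78374645],
       [  0.        , 393.95270753, 192.85716255],
       [  0.        ,   0.        ,   1.        ]]), 'eye': array([-0.11738145,  0.84369505,  0.57253679]), 'orientation': array([ 6.41439067e+01,  4.00739213e-02, -1.49946131e+02])}
```

View pics/top0.png

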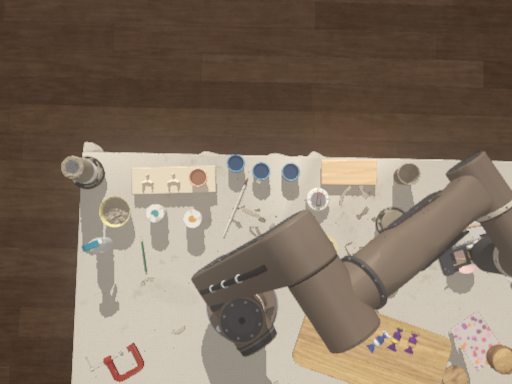

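View pics/side0.png

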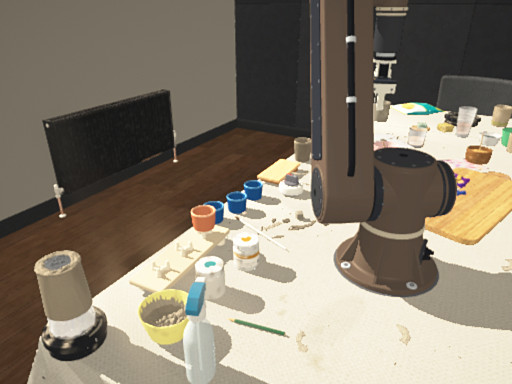

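The top view shows the shelf at (133–216, 167–194), with empty stilts at about (148,182) and (173,182) and one terracotta cup on the right stilt at (198,177). Three blue cups stand at (235,163), (261,171) and (290,172). The timer is at (317,199) and the board at (349,172). The side view agrees.

```bash
cat > h.py <<'E'
import numpy as np,cv2
from scipy.spatial.transform import Rotation as Ro
from plant import sensors,cams,r
def rot(e): return Ro.from_euler('xyz',e,degrees=True).as_matrix()
def tool():
    s=sensors.get_state(); T=np.eye(4); T[:3,:3]=rot(s['eef_rot']); T[:3,3]=s['tcp_pos']; return T,s
class V:
    def __init__(v,name,save=None):
        T,v.s=tool(); c=cams.capture(name); v.im=c['pixels']; v.K=c['intrinsics']; v.T=T
        if name=='wrist': C=T@c['T_tool_cam']; v.R,v.e=C[:3,:3],C[:3,3]
        else: v.R,v.e=rot(c['orientation']),np.array(c['eye'])
        v.c=c; v.hsv=cv2.cvtColor(v.im,cv2.COLOR_RGB2HSV)
        if save: cv2.imwrite(f'pics/{save}.png',v.im[:,:,::-1])
    def ray(v,p,z):
        p=np.atleast_2d(p).astype(float)
        d=np.c_[(p[:,0]-v.K[0,2])/v.K[0,0],-(p[:,1]-v.K[1,2])/v.K[1,1],-np.ones(len(p))]@v.R.T
        return v.e+d*((z-v.e[2])/d[:,2])[:,None]
    def px(v,X):
        q=(np.atleast_2d(X)-v.e)@v.R; return np.c_[v.K[0,2]-v.K[0,0]*q[:,0]/q[:,2],v.K[1,2]+v.K[1,1]*q[:,1]/q[:,2]]
    def blobs(v,mask,amin=60):
        m=mask.astype(np.uint8); m=cv2.morphologyEx(m,cv2.MORPH_CLOSE,np.ones((5,5)))
        cs,_=cv2.findContours(m,cv2.RETR_EXTERNAL,cv2.CHAIN_APPROX_NONE)
        return sorted([c for c in cs if cv2.contourArea(c)>amin],key=lambda c:-cv2.contourArea(c))
    def blue(v): h=v.hsv; return (h[...,0]>98)&(h[...,0]<125)&(h[...,1]>130)&(h[...,2]>40)
    def terra(v): h=v.hsv; return ((h[...,0]<12)|(h[...,0]>174))&(h[...,1]>110)&(h[...,2]>70)
def tomove(T,target,yaw=None):
    "shift in tool axes from pose T to world target"
    return T[:3,:3].T@(np.array(target)-T[:3,3])
E
python3 - <<'E'
from h import *
v=V('top')
print('W',v.c['pixels'].shape)
for n,m,z in (('blue',v.blue(),.046),('terra',v.terra(),.102)):
    for c in v.blobs(m):
        (x,y),rr=cv2.minEnclosingCircle(c); print(n,(x,y),rr,v.ray((x,y),z)[0].round(3))
for n,p,z in (('st1',(148,182),.056),('st2',(173,182),.056),('timer',(317,199),.04),('board',(349,172),.027),('jars?',(192,218),.073),('jar2',(155,213),.073)):
    print(n,v.ray(p,z)[0].round(3))
w=V('wrist','w0'); print(w.c['T_tool_cam'].round(3),w.K.round(1))
E
```

```text
W (384, 512, 3)
terra (124.07160186767578, 361.0985412597656) 20.18109703063965 [-0.165  0.365  0.102]
st1 [0.409 0.319 0.056]
st2 [0.411 0.236 0.056]
timer [ 0.365 -0.25   0.04 ]
board [ 0.461 -0.361  0.027]
jars? [0.292 0.167 0.073]
jar2 [0.306 0.289 0.073]
[[-0.     0.959  0.285  0.077]
 [ 1.     0.     0.    -0.   ]
 [ 0.     0.285 -0.959 -0.174]
 [ 0.     0.     0.     1.   ]] [[280.9   0.  255.3]
 [  0.  280.9 193.8]
 [  0.    0.    1. ]]
```

View pics/w0.png

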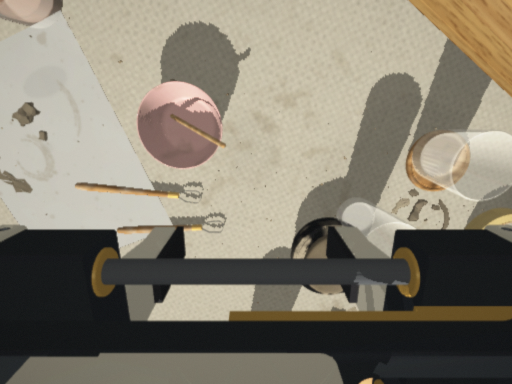

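The wrist view at the start shows only bystanders (a pink cup, glasses and tools). Next I'll fix the colour masks for the small blobs.

Run:
```python
from h import *
v=V('top')
for p in ((235,163),(261,171),(290,172),(198,177)): print(p,v.hsv[p[1]-5:p[1]+7:3,p[0]].tolist())
for n,m,z in (('blue',v.blue(),.046),('terra',v.terra(),.102)):
    for c in v.blobs(m,10):
        (x,y),rr=cv2.minEnclosingCircle(c); print(n,(round(x),round(y)),rr,cv2.contourArea(c),v.ray((x,y),z)[0].round(3))
```

```text
(235, 163) [[108, 81, 117], [107, 82, 124], [108, 82, 125], [108, 76, 124]]
(261, 171) [[108, 77, 123], [107, 77, 126], [108, 74, 127], [108, 73, 126]]
(290, 172) [[109, 69, 129], [109, 68, 128], [109, 65, 126], [109, 64, 127]]
(198, 177) [[11, 101, 172], [11, 99, 173], [10, 97, 173], [10, 97, 173]]
terra (124, 361) 20.18109703063965 379.0 [-0.165  0.365  0.102]
terra (489, 58) 6.946321964263916 35.0 [ 0.845 -0.813  0.102]
terra (10, 282) 10.198139190673828 28.5 [0.076 0.737 0.102]
terra (6, 302) 6.324655532836914 18.0 [0.013 0.746 0.102]
```

```bash
sed -i 's/def blue.*/def blue(v): h=v.hsv; return (h[...,0]>98)\&(h[...,0]<125)\&(h[...,1]>55)\&(h[...,2]<190)/; s/def terra.*/def terra(v): h=v.hsv; return (h[...,0]<14)\&(h[...,1]>85)\&(h[...,2]>70)/' h.py
python3 - <<'E'
from h import *
v=V('top','top1')
for n,m,z in (('blue',v.blue(),.046),('terra',v.terra(),.102)):
    for c in v.blobs(m,60):
        (x,y),rr=cv2.minEnclosingCircle(c)
        if y<260 and rr<20: print(n,(round(x),round(y)),rr,cv2.contourArea(c),v.ray((x,y),z)[0].round(3))
cv2.imwrite('pics/top1c.png',cv2.resize(v.im[140:240,110:400,::-1],None,fx=2.7,fy=2.7,interpolation=cv2.INTER_CUBIC))
E
```

```text
blue (235, 163) 8.547063827514648 204.0 [0.481 0.029 0.046]
blue (261, 171) 8.469149589538574 201.5 [ 0.456 -0.058  0.046]
blue (290, 172) 8.40396785736084 191.0 [ 0.455 -0.157  0.046]
terra (197, 177) 8.259031295776367 177.5 [0.424 0.15  0.102]
```

View pics/top1c.png

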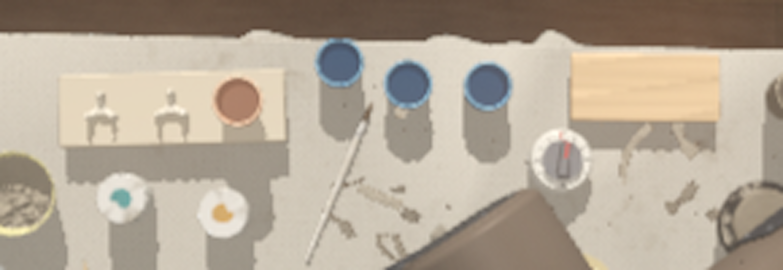

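The crop confirms three blue cups, a terracotta cup on the right stilt, and two empty stilts. The timer's pointer and zero mark both point roughly +x, and the board is at the right. I'm going above the timer and board for a close look.

drive_tool([
  {"x": -0.05,"y": 0.04,"z": -0.09,"spin": -0.18,"fingers": 1},
  {"x": -0.318,"y": 0.289,"z": -0.09,"spin": -1.26},
  {"x": -0.318,"y": 0.289,"z": -0.09,"spin": -1.26},
  {"x": -0.318,"y": 0.289,"z": -0.09,"spin": -1.26},
  {"x": -0.318,"y": 0.289,"z": -0.09,"spin": -1.26},
  {"x": -0.318,"y": 0.289,"z": -0.09,"spin": -1.26},
  {"x": -0.318,"y": 0.289,"z": -0.09,"spin": -1.26},
  {"x": -0.318,"y": 0.289,"z": -0.09,"spin": -1.26},
  {"x": -0.318,"y": 0.289,"z": -0.09,"spin": -1.26},
  {"x": -0.318,"y": 0.289,"z": -0.09,"spin": -1.26},
])

```text
invalid input
```

Run:
```python
from h import *
v=V('wrist','w1'); print(v.s['tcp_pos'],v.s['eef_rot'],v.s['joints'])
print('board guess px',v.px([[.461,-.361,.027],[.365,-.25,.05]]))
```

```text
[ 0.2063491  -0.64251947  0.21005888] [ 1.79970240e+02 -5.35903906e-03 -1.62194805e+02] [-5.56853586e+01  2.05623333e+01  6.67386831e-01 -3.52896128e-03
 -7.01351098e+01 -1.65082476e+01]
board guess px [[372.31376784 369.97067948]
 [473.39781564 353.55557318]]
```

View pics/w1.png

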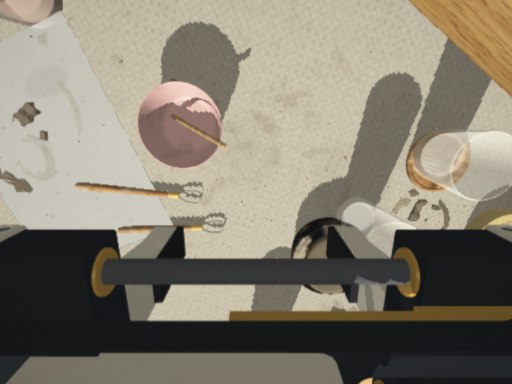

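The move was refused and the view is unchanged. I'll retry with every field in each row.

drive_tool([
  {"fingers": 1,"x": -0.05,"y": 0.04,"z": -0.09,"spin": -0.18},
  {"fingers": 1,"x": -0.318,"y": 0.289,"z": -0.09,"spin": -1.26},
  {"fingers": 1,"x": -0.318,"y": 0.289,"z": -0.09,"spin": -1.26},
  {"fingers": 1,"x": -0.318,"y": 0.289,"z": -0.09,"spin": -1.26},
  {"fingers": 1,"x": -0.318,"y": 0.289,"z": -0.09,"spin": -1.26},
  {"fingers": 1,"x": -0.318,"y": 0.289,"z": -0.09,"spin": -1.26},
  {"fingers": 1,"x": -0.318,"y": 0.289,"z": -0.09,"spin": -1.26},
  {"fingers": 1,"x": -0.318,"y": 0.289,"z": -0.09,"spin": -1.26},
  {"fingers": 1,"x": -0.318,"y": 0.289,"z": -0.09,"spin": -1.26},
  {"fingers": 1,"x": -0.318,"y": 0.289,"z": -0.09,"spin": -1.26},
])

```text
time_s: 1.6
tcp_pos: [0.4205, -0.2705, 0.3003]
eef_rot: [180.0, -0.0, -90.0]
contact_force: [0.4, 0.5, -0.1]
gripper_width: 0.0878
gripper_force: 0.0
```

Run:
```python
from h import *
v=V('wrist','w1b'); print(v.s['tcp_pos'],v.s['eef_rot'],v.s['joints'])
print('guess px',v.px([[.461,-.361,.027],[.365,-.25,.05],[.455,-.157,.046]]))
```

```text
[ 0.42050744 -0.27053123  0.30030696] [ 1.79989957e+02 -2.56489475e-03 -8.99998151e+01] [-1.01951108e+01  9.94530451e-01 -1.21943444e+01  4.41836781e-03
 -7.68205553e+01  1.01942878e+01]
guess px [[228.59650179 101.60287603]
 [291.21476994 176.57217174]
 [234.53761814 230.8756952 ]]
```

View pics/w1b.png

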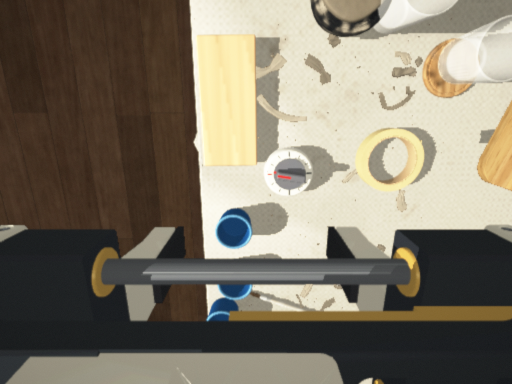

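The board spans (197–256, 36–165) and its centre at (228,101) matches the estimate (0.461, −0.361). The timer is at (288,171) with its red pointer towards +x, and the blue cups are in line below it. Now I'll look at the shelf.

drive_tool([
  {"fingers": 1,"x": -0.05,"y": -0.02,"z": 0,"spin": 0},
  {"fingers": 1,"x": -0.1,"y": -0.02,"z": 0,"spin": 0},
  {"fingers": 1,"x": -0.16,"y": -0.02,"z": 0,"spin": 0},
  {"fingers": 1,"x": -0.22,"y": -0.02,"z": 0,"spin": 0},
  {"fingers": 1,"x": -0.28,"y": -0.02,"z": 0,"spin": 0},
  {"fingers": 1,"x": -0.34,"y": -0.01,"z": 0,"spin": 0},
  {"fingers": 1,"x": -0.4,"y": 0,"z": 0,"spin": 0},
  {"fingers": 1,"x": -0.4,"y": 0,"z": 0,"spin": 0},
  {"fingers": 1,"x": -0.4,"y": 0,"z": 0,"spin": 0},
])

```text
time_s: 2.78
tcp_pos: [0.4209, 0.1292, 0.3002]
eef_rot: [180.0, -0.0, -90.0]
contact_force: [-0.5, -0.1, 0.3]
gripper_width: 0.0875
gripper_force: 0.0
```

```bash
cat >> h.py <<'E'
def cups(v,zb=.046,zt=.102,amin=300):
    out=[]
    for n,m,z in (('blue',v.blue(),zb),('terra',v.terra(),zt)):
        for c in v.blobs(m,amin):
            P=v.ray(c[:,0],z)[:,:2]; (x,y),rr=cv2.minEnclosingCircle(P.astype(np.float32)*1000)
            a=cv2.minEnclosingCircle(c)
            print(n,'px',np.round(a[0]),'rim xy mm',round(x,1),round(y,1),'R',round(rr,1),'area',cv2.contourArea(c))
E
python3 - <<'E'
from h import *
v=V('wrist','w2'); print(v.s['tcp_pos'],v.s['eef_rot'],v.s['joints'])
cups(v); print(v.px([[.41,.32,.056],[.41,.236,.056]]))
E
```

```text
[0.4208817  0.12919175 0.30021567] [ 1.79982184e+02 -2.71928962e-02 -9.00041353e+01] [ 4.28984299e+01 -5.28812236e+00 -1.81767366e+01  7.99100764e-03
 -7.71429481e+01 -4.29043497e+01]
blue px [230.  30.] rim xy mm 456.1 -51.9 R 31.2 area 1600.0
blue px [212.  96.] rim xy mm 482.9 31.7 R 31.3 area 1321.0
terra px [ 53. 114.] rim xy mm 695.9 68.4 R 165.1 area 15374.5
terra px [172. 128.] rim xy mm 524.8 94.7 R 166.7 area 8590.5
terra px [252. 184.] rim xy mm 424.7 149.2 R 30.6 area 1215.0
terra px [188. 302.] rim xy mm 527.3 338.7 R 40.9 area 909.5
[[261.77510771 275.29480078]
 [262.09180322 229.67429909]]
```

View pics/w2.png

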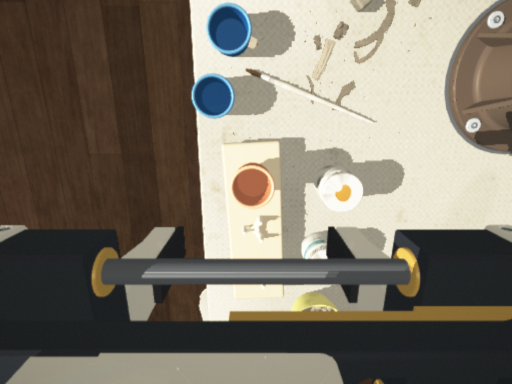

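All sizes check: the rim radii come out at about 31 mm. The terracotta cup is at pixel (252,184), i.e. (0.4247, 0.149), with the middle stilt at (255,229) next to it. I'll grasp the cup.

drive_tool([
  {"fingers": 1,"x": -0.02,"y": -0.004,"z": 0.06,"spin": 0},
  {"fingers": 1,"x": -0.02,"y": -0.004,"z": 0.12,"spin": 0},
  {"fingers": 1,"x": -0.02,"y": -0.004,"z": 0.17,"spin": 0},
  {"fingers": 1,"x": -0.02,"y": -0.004,"z": 0.2,"spin": 0},
  {"fingers": 1,"x": -0.02,"y": -0.004,"z": 0.218,"spin": 0},
  {"fingers": 1,"x": -0.02,"y": -0.004,"z": 0.218,"spin": 0},
  {"fingers": -1,"x": -0.02,"y": -0.004,"z": 0.218,"spin": 0},
  {"fingers": -1,"x": -0.02,"y": -0.004,"z": 0.218,"spin": 0},
  {"fingers": -1,"x": -0.02,"y": -0.004,"z": 0.218,"spin": 0},
  {"fingers": -1,"x": -0.02,"y": -0.004,"z": 0.218,"spin": 0},
], newtons=15)

```text
time_s: 4.08
tcp_pos: [0.4253, 0.1501, 0.083]
eef_rot: [-179.9, 0.0, -90.0]
contact_force: [0.6, -0.7, 2.0]
gripper_width: 0.0605
gripper_force: 15.0
```

drive_tool([
  {"fingers": -1,"x": 0,"y": 0,"z": -0.03,"spin": 0},
  {"fingers": -1,"x": 0,"y": 0,"z": -0.07,"spin": 0},
  {"fingers": -1,"x": 0,"y": 0,"z": -0.11,"spin": 0},
  {"fingers": -1,"x": 0.03,"y": -0.01,"z": -0.12,"spin": 0},
  {"fingers": -1,"x": 0.08,"y": -0.02,"z": -0.12,"spin": 0},
  {"fingers": -1,"x": 0.13,"y": -0.03,"z": -0.12,"spin": 0},
  {"fingers": -1,"x": 0.18,"y": -0.035,"z": -0.12,"spin": 0},
  {"fingers": -1,"x": 0.23,"y": -0.035,"z": -0.12,"spin": 0},
  {"fingers": -1,"x": 0.28,"y": -0.035,"z": -0.12,"spin": 0},
  {"fingers": -1,"x": 0.33,"y": -0.035,"z": -0.12,"spin": 0},
])

```text
time_s: 5.32
tcp_pos: [0.4594, -0.1816, 0.2024]
eef_rot: [-180.0, 0.0, -90.0]
contact_force: [1.2, 0.6, -1.6]
gripper_width: 0.0604
gripper_force: 15.0
```

drive_tool([
  {"fingers": -1,"x": 0.05,"y": 0,"z": 0,"spin": 0},
  {"fingers": -1,"x": 0.1,"y": 0,"z": 0,"spin": 0},
  {"fingers": -1,"x": 0.15,"y": 0,"z": 0,"spin": 0},
  {"fingers": -1,"x": 0.18,"y": 0,"z": 0,"spin": 0},
  {"fingers": -1,"x": 0.19,"y": 0,"z": 0.03,"spin": 0},
  {"fingers": -1,"x": 0.19,"y": 0,"z": 0.07,"spin": 0},
  {"fingers": -1,"x": 0.19,"y": 0,"z": 0.11,"spin": 0},
  {"fingers": -1,"x": 0.19,"y": 0,"z": 0.13,"spin": 0},
  {"fingers": -1,"x": 0.19,"y": 0,"z": 0.13,"spin": 0},
  {"fingers": -1,"x": 0.19,"y": 0,"z": 0.13,"spin": 0},
])

```text
time_s: 6.58
tcp_pos: [0.4604, -0.3705, 0.0733]
eef_rot: [-180.0, -0.0, -90.0]
contact_force: [0.5, -0.8, -0.6]
gripper_width: 0.0604
gripper_force: 15.0
```

drive_tool([
  {"fingers": -1,"x": 0,"y": 0,"z": 0.01,"spin": 0},
  {"fingers": -1,"x": 0,"y": 0,"z": 0.017,"spin": 0},
  {"fingers": -1,"x": 0,"y": 0,"z": 0.0195,"spin": 0},
  {"fingers": -1,"x": 0,"y": 0,"z": 0.0195,"spin": 0},
])

```text
time_s: 7.08
tcp_pos: [0.4599, -0.3703, 0.0539]
eef_rot: [-180.0, -0.0, -90.0]
contact_force: [-2.2, 2.8, 8.4]
gripper_width: 0.0608
gripper_force: 15.0
```

drive_tool([
  {"fingers": 0.3,"x": 0,"y": 0,"z": 0,"spin": 0},
  {"fingers": 1,"x": 0,"y": 0,"z": 0,"spin": 0},
  {"fingers": 1,"x": 0,"y": 0,"z": 0,"spin": 0},
  {"fingers": 1,"x": 0,"y": 0,"z": -0.04,"spin": 0},
  {"fingers": 1,"x": 0,"y": 0,"z": -0.1,"spin": 0},
  {"fingers": 1,"x": -0.02,"y": 0,"z": -0.15,"spin": 0},
  {"fingers": 1,"x": -0.08,"y": 0,"z": -0.2,"spin": 0},
  {"fingers": 1,"x": -0.14,"y": 0,"z": -0.2,"spin": 0},
  {"fingers": 1,"x": -0.2,"y": 0,"z": -0.2,"spin": 0},
  {"fingers": 1,"x": -0.2,"y": 0,"z": -0.2,"spin": 0},
])

```text
time_s: 8.32
tcp_pos: [0.4599, -0.1672, 0.2535]
eef_rot: [-179.9, 0.0, -89.8]
contact_force: [1.2, -0.1, -0.9]
gripper_width: 0.0879
gripper_force: 0.0
```

Run:
```python
from h import *
v=V('wrist','w3'); print(v.s['tcp_pos'],v.s['eef_rot'])
cups(v,zt=.073)
```

```text
[ 0.45990082 -0.16721352  0.25354434] [-1.79894496e+02  3.14304098e-02 -8.97606309e+01]
blue px [258. 176.] rim xy mm 455.9 -157.4 R 30.4 area 1282.0
blue px [257. 239.] rim xy mm 457.3 -61.0 R 36.3 area 1250.5
blue px [240. 290.] rim xy mm 483.2 29.0 R 31.4 area 677.5
terra px [ 71. 131.] rim xy mm 712.2 -213.5 R 152.6 area 11135.0
terra px [185. 128.] rim xy mm 543.6 -203.1 R 159.5 area 9518.0
terra px [258.   5.] rim xy mm 458.6 -357.8 R 28.0 area 1130.0
terra px [198. 302.] rim xy mm 544.7 29.5 R 44.0 area 864.5
```

drive_tool([
  {"fingers": 1,"x": -0.013,"y": 0.004,"z": 0.06,"spin": 0},
  {"fingers": 1,"x": -0.013,"y": 0.004,"z": 0.12,"spin": 0},
  {"fingers": 1,"x": -0.013,"y": 0.004,"z": 0.17,"spin": 0},
  {"fingers": 1,"x": -0.013,"y": 0.004,"z": 0.21,"spin": 0},
  {"fingers": 1,"x": -0.013,"y": 0.004,"z": 0.227,"spin": 0},
  {"fingers": 1,"x": -0.013,"y": 0.004,"z": 0.227,"spin": 0},
  {"fingers": 1,"x": -0.013,"y": 0.004,"z": 0.227,"spin": 0},
  {"fingers": -1,"x": -0.013,"y": 0.004,"z": 0.227,"spin": 0},
  {"fingers": -1,"x": -0.013,"y": 0.004,"z": 0.227,"spin": 0},
  {"fingers": -1,"x": -0.013,"y": 0.004,"z": 0.227,"spin": 0},
])

```text
time_s: 9.62
tcp_pos: [0.4562, -0.1572, 0.0264]
eef_rot: [-179.9, 0.0, -90.0]
contact_force: [1.4, -0.0, 0.6]
gripper_width: 0.0634
gripper_force: 0.3
```

drive_tool([
  {"fingers": -1,"x": 0,"y": 0,"z": 0,"spin": 0},
  {"fingers": -1,"x": 0,"y": 0,"z": 0,"spin": 0},
  {"fingers": -1,"x": 0,"y": 0,"z": -0.02,"spin": 0},
  {"fingers": -1,"x": 0,"y": 0,"z": -0.07,"spin": 0},
  {"fingers": -1,"x": 0,"y": 0,"z": -0.12,"spin": 0},
  {"fingers": -1,"x": 0,"y": 0,"z": -0.17,"spin": 0},
  {"fingers": -1,"x": -0.04,"y": 0,"z": -0.21,"spin": 0},
  {"fingers": -1,"x": -0.09,"y": 0,"z": -0.25,"spin": 0},
  {"fingers": -1,"x": -0.14,"y": 0,"z": -0.25,"spin": 0},
  {"fingers": -1,"x": -0.19,"y": 0,"z": -0.25,"spin": 0},
])

```text
time_s: 10.88
tcp_pos: [0.4553, 0.0344, 0.2761]
eef_rot: [-180.0, 0.1, -90.0]
contact_force: [0.6, -0.9, -0.9]
gripper_width: 0.0613
gripper_force: 15.0
```

drive_tool([
  {"fingers": -1,"x": -0.05,"y": 0,"z": 0,"spin": 0},
  {"fingers": -1,"x": -0.1,"y": 0,"z": 0,"spin": 0},
  {"fingers": -1,"x": -0.15,"y": 0.01,"z": 0,"spin": 0},
  {"fingers": -1,"x": -0.2,"y": 0.02,"z": 0,"spin": 0},
  {"fingers": -1,"x": -0.25,"y": 0.03,"z": 0,"spin": 0},
  {"fingers": -1,"x": -0.3,"y": 0.036,"z": 0,"spin": 0},
  {"fingers": -1,"x": -0.32,"y": 0.036,"z": 0,"spin": 0},
  {"fingers": -1,"x": -0.32,"y": 0.036,"z": 0,"spin": 0},
  {"fingers": -1,"x": -0.32,"y": 0.036,"z": 0,"spin": 0},
])

```text
time_s: 12.0
tcp_pos: [0.4197, 0.3518, 0.2756]
eef_rot: [180.0, -0.0, -90.0]
contact_force: [-0.2, 0.1, -1.3]
gripper_width: 0.0608
gripper_force: 15.0
```

Run:
```python
from h import *
v=V('wrist','w4'); print(v.s['tcp_pos'],v.s['eef_rot'],v.s['gripper_width'])
p=v.px([[.42,.15,.04],[.41,.236,.04],[.41,.32,.04]]); print(p.round())
x0,y0=(p.min(0)-35).astype(int); x1,y1=(p.max(0)+35).astype(int); x0,y0=max(x0,0),max(y0,0); print(x0,y0,x1,y1)
cv2.imwrite('pics/w4c.png',cv2.resize(v.im[y0:y1,x0:x1,::-1],None,fx=3,fy=3,interpolation=cv2.INTER_CUBIC))
```

```text
[0.4197429  0.35179572 0.27555111] [ 1.79966850e+02 -4.30293178e-02 -9.00282015e+01] 0.06082836693498258
[[255.   9.]
 [262.  81.]
 [262. 144.]]
219 0 297 178
```

View pics/w4c.png

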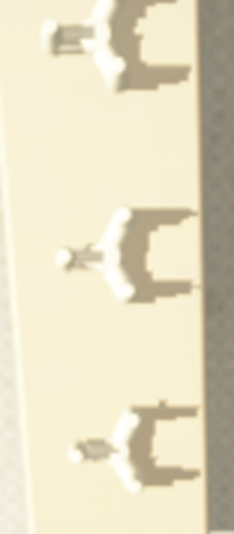

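The crop shows the three stilts with three white pins each. In crop pixels the left stilt's tips are about (75,455), (130,413), (133,488), the middle's (64,258), (123,213), (125,294), and the right's (50,37), (103,8), (113,75).

Run:
```python
from h import *
v=V('wrist'); print(v.s['tcp_pos'])
P=dict(left=[(75,455),(130,413),(133,488)],mid=[(64,258),(123,213),(125,294)],right=[(50,37),(103,8),(113,75)])
for n,q in P.items():
    q=np.array(q)/3+[219,0]-.3; X=v.ray(q,.056)[:,:2]*1000
    c=X.mean(0); print(n,X.round(1).tolist(),'c',c.round(1),'R',np.hypot(*(X-c).T).round(1))
# shelf edges, at z=.034: cream vs grey along rows
for row in (25,60,95,120,150):
    s=v.hsv[row,200:300,1].astype(int); print(row,s[::4].tolist())
```

```text
[0.41988245 0.3516245  0.27581292]
left [[436.1, 328.9], [410.6, 309.6], [409.0, 344.5]] c [418.5 327.6] R [17.6 19.7 19.4]
mid [[439.8, 242.8], [414.1, 224.6], [413.1, 257.7]] c [422.3 241.7] R [17.5 19.  18.5]
right [[444.1, 158.1], [422.4, 147.8], [418.4, 171.9]] c [428.3 159.3] R [15.9 12.9 16.1]
25 [28, 31, 29, 31, 29, 35, 36, 35, 35, 36, 37, 37, 37, 34, 16, 52, 64, 63, 63, 63, 64, 58, 39, 37, 36]
60 [28, 30, 33, 33, 28, 21, 35, 35, 35, 36, 37, 36, 37, 36, 36, 36, 36, 36, 37, 37, 38, 44, 38, 39, 39]
95 [26, 22, 27, 26, 27, 26, 25, 35, 34, 35, 36, 36, 37, 36, 9, 12, 57, 66, 66, 65, 64, 61, 42, 37, 38]
120 [21, 22, 26, 21, 27, 26, 26, 36, 36, 36, 35, 36, 37, 38, 38, 38, 38, 37, 37, 37, 37, 39, 46, 38, 39]
150 [20, 20, 22, 21, 20, 23, 22, 25, 37, 37, 36, 23, 48, 48, 47, 16, 67, 66, 39, 37, 37, 39, 58, 40, 38]
```

Left and middle come out near radius 18 with about 86 mm spacing. One closer look from straight above the left stilt should settle the y bias.

drive_tool([
  {"fingers": -1,"x": -0.02,"y": 0,"z": 0.03,"spin": 0},
  {"fingers": -1,"x": -0.04,"y": 0,"z": 0.06,"spin": 0},
  {"fingers": -1,"x": -0.05,"y": 0,"z": 0.08,"spin": 0},
  {"fingers": -1,"x": -0.05,"y": 0,"z": 0.08,"spin": 0},
  {"fingers": -1,"x": -0.05,"y": 0,"z": 0.08,"spin": 0},
])

```text
time_s: 12.72
tcp_pos: [0.4203, 0.4023, 0.1971]
eef_rot: [-179.9, 0.1, -90.0]
contact_force: [0.9, -0.9, -0.2]
gripper_width: 0.0612
gripper_force: 15.0
```

Run:
```python
from h import *
v=V('wrist','w5'); print(v.s['tcp_pos'],v.s['eef_rot'],v.e)
p=v.px([[.4185,.3275,.056],[.4223,.2417,.056]]); print(p.round())
x0,y0=(p.min(0)-45).astype(int); x1,y1=(p.max(0)+45).astype(int); x0,y0=max(x0,0),max(y0,0); print(x0,y0,x1,y1)
cv2.imwrite('pics/w5c.png',cv2.resize(v.im[y0:y1,x0:x1,::-1],None,fx=3,fy=3,interpolation=cv2.INTER_CUBIC))
# foot of held cup & white pins mask
m=(v.hsv[...,2]>215)&(v.hsv[...,1]<22)
for c in v.blobs(m,8):
    q=cv2.minEnclosingCircle(c)[0]
    if x0<q[0]<x1 and y0<q[1]<y1: print(np.round(q,1),cv2.contourArea(c),(v.ray(q,.056)[0]*1000).round(1))
```

```text
[0.42034856 0.40234552 0.19705797] [-1.79948501e+02  5.00629968e-02 -9.00311276e+01] [0.41982975 0.32480378 0.37118808]
[[257. 113.]
 [253.  23.]]
208 0 302 157
[262.  23.] 247.0 [413.7 241.8  56. ]
[264.5 113.5] 189.5 [410.5 328.1  56. ]
[235.5  26. ] 23.5 [440.  244.4  56. ]
[240.6 115.3] 16.0 [436.4 329.9  56. ]
```

View pics/w5c.png

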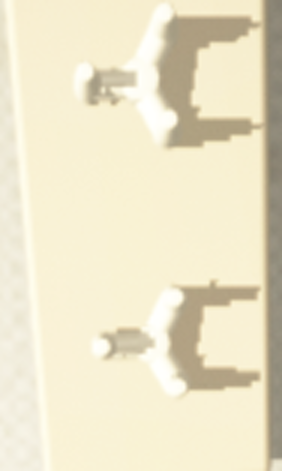

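The left tips are at crop (101,346), (174,298), (176,387). The middle tips are at (85,77), (165,13), (170,120).

Run:
```python
from h import *
v=V('wrist'); print(v.s['tcp_pos'])
for n,q in dict(left=[(101,346),(174,298),(176,387)],mid=[(85,77),(165,13),(170,120)]).items():
    q=np.array(q)/3+[208,0]-.3; X=v.ray(q,.056)[:,:2]*1000
    c=X.mean(0); print(n,X.round(1).tolist(),'c',c.round(1),'R',np.hypot(*(X-c).T).round(1))
```

```text
[0.4203788  0.40251611 0.19733443]
left [[435.6, 329.9], [409.4, 313.6], [408.4, 344.4]] c [417.8 329.3] R [17.8 17.8 17.8]
mid [[439.6, 244.1], [413.2, 225.7], [411.3, 256.9]] c [421.3 242.2] R [18.3 18.4 17.8]
```

drive_tool([
  {"fingers": -1,"x": 0.04,"y": 0.0015,"z": 0,"spin": 0},
  {"fingers": -1,"x": 0.0735,"y": 0.0025,"z": 0.01,"spin": 0},
  {"fingers": -1,"x": 0.0735,"y": 0.0025,"z": 0.05,"spin": 0},
  {"fingers": -1,"x": 0.0735,"y": 0.0025,"z": 0.085,"spin": 0},
  {"fingers": -1,"x": 0.0735,"y": 0.0025,"z": 0.1,"spin": 0},
  {"fingers": -1,"x": 0.0735,"y": 0.0025,"z": 0.108,"spin": 0},
  {"fingers": -1,"x": 0.0735,"y": 0.0025,"z": 0.112,"spin": 0},
  {"fingers": -1,"x": 0.0735,"y": 0.0025,"z": 0.114,"spin": 0},
  {"fingers": -1,"x": 0.0735,"y": 0.0025,"z": 0.114,"spin": 0},
])

```text
time_s: 13.95
tcp_pos: [0.4176, 0.3297, 0.0825]
eef_rot: [-180.0, 0.1, -90.0]
contact_force: [-0.4, 0.4, -1.0]
gripper_width: 0.0608
gripper_force: 15.0
```

Not in contact yet; I'll lower 1 mm more, release and retreat.

drive_tool([
  {"fingers": -1,"x": 0,"y": 0,"z": 0.001,"spin": 0},
  {"fingers": -1,"x": 0,"y": 0,"z": 0.0015,"spin": 0},
  {"fingers": -1,"x": 0,"y": 0,"z": 0.0015,"spin": 0},
])

```text
time_s: 14.32
tcp_pos: [0.4178, 0.3301, 0.082]
eef_rot: [-179.9, 0.1, -90.0]
contact_force: [-3.1, -1.0, 9.9]
gripper_width: 0.0614
gripper_force: 15.0
```

drive_tool([
  {"fingers": 0.3,"x": 0,"y": 0,"z": 0,"spin": 0},
  {"fingers": 0.9,"x": 0,"y": 0,"z": 0,"spin": 0},
  {"fingers": 0.9,"x": 0,"y": 0,"z": 0,"spin": 0},
  {"fingers": 0.9,"x": 0,"y": 0,"z": -0.04,"spin": 0},
  {"fingers": 0.9,"x": 0,"y": 0,"z": -0.1,"spin": 0},
  {"fingers": 0.9,"x": 0.02,"y": 0,"z": -0.15,"spin": 0},
  {"fingers": 0.9,"x": 0.07,"y": -0.02,"z": -0.18,"spin": 0},
  {"fingers": 0.9,"x": 0.13,"y": -0.04,"z": -0.18,"spin": 0},
  {"fingers": 1,"x": 0.19,"y": -0.05,"z": -0.18,"spin": 0},
  {"fingers": 1,"x": 0.25,"y": -0.06,"z": -0.18,"spin": 0},
])

```text
time_s: 15.58
tcp_pos: [0.4773, 0.0774, 0.2605]
eef_rot: [-180.0, 0.0, -90.0]
contact_force: [1.5, 0.7, 0.6]
gripper_width: 0.0871
gripper_force: 0.0
```

drive_tool([
  {"fingers": 1,"x": 0.055,"y": 0,"z": 0,"spin": 0},
  {"fingers": 1,"x": 0.07,"y": 0,"z": 0,"spin": 0},
  {"fingers": 1,"x": 0.07,"y": 0,"z": 0,"spin": 0},
  {"fingers": 1,"x": 0.07,"y": 0,"z": 0,"spin": 0},
])

```text
time_s: 16.08
tcp_pos: [0.4774, 0.01, 0.2603]
eef_rot: [180.0, 0.0, -90.0]
contact_force: [-0.6, 1.1, -0.4]
gripper_width: 0.088
gripper_force: 0.0
```

Run:
```python
from h import *
v=V('wrist','w6'); print(v.s['tcp_pos'],v.s['eef_rot'])
cups(v)
```

```text
[0.47739869 0.01002554 0.26028185] [ 1.79998356e+02  1.07084513e-02 -8.99727241e+01]
blue px [272. 119.] rim xy mm 455.5 -55.3 R 29.5 area 1405.0
blue px [253. 181.] rim xy mm 481.3 28.8 R 30.8 area 1239.0
terra px [193. 128.] rim xy mm 546.7 -28.8 R 148.7 area 8186.5
terra px [ 82. 114.] rim xy mm 680.0 -50.2 R 136.3 area 7707.0
terra px [ 22. 148.] rim xy mm 767.8 -17.0 R 95.2 area 2783.5
terra px [195. 299.] rim xy mm 560.3 186.5 R 34.8 area 777.5
```

drive_tool([
  {"fingers": 1,"x": -0.0195,"y": -0.0045,"z": 0.06,"spin": 0},
  {"fingers": 1,"x": -0.0195,"y": -0.0045,"z": 0.12,"spin": 0},
  {"fingers": 1,"x": -0.0195,"y": -0.0045,"z": 0.175,"spin": 0},
  {"fingers": 1,"x": -0.0195,"y": -0.0045,"z": 0.215,"spin": 0},
  {"fingers": 1,"x": -0.0195,"y": -0.0045,"z": 0.234,"spin": 0},
  {"fingers": 1,"x": -0.0195,"y": -0.0045,"z": 0.234,"spin": 0},
  {"fingers": -1,"x": -0.0195,"y": -0.0045,"z": 0.234,"spin": 0},
  {"fingers": -1,"x": -0.0195,"y": -0.0045,"z": 0.234,"spin": 0},
  {"fingers": -1,"x": -0.0195,"y": -0.0045,"z": 0.234,"spin": 0},
  {"fingers": -1,"x": -0.0195,"y": -0.0045,"z": 0.234,"spin": 0},
])

```text
time_s: 17.38
tcp_pos: [0.4823, 0.029, 0.0271]
eef_rot: [-179.9, 0.0, -90.0]
contact_force: [-1.4, 0.6, 4.5]
gripper_width: 0.0604
gripper_force: 15.0
```

drive_tool([
  {"fingers": -1,"x": 0,"y": 0,"z": -0.03,"spin": 0},
  {"fingers": -1,"x": 0,"y": 0,"z": -0.08,"spin": 0},
  {"fingers": -1,"x": -0.02,"y": 0.005,"z": -0.125,"spin": 0},
  {"fingers": -1,"x": -0.065,"y": 0.018,"z": -0.14,"spin": 0},
  {"fingers": -1,"x": -0.11,"y": 0.031,"z": -0.14,"spin": 0},
  {"fingers": -1,"x": -0.155,"y": 0.044,"z": -0.14,"spin": 0},
  {"fingers": -1,"x": -0.195,"y": 0.056,"z": -0.14,"spin": 0},
  {"fingers": -1,"x": -0.213,"y": 0.061,"z": -0.13,"spin": 0},
  {"fingers": -1,"x": -0.213,"y": 0.061,"z": -0.1,"spin": 0},
  {"fingers": -1,"x": -0.213,"y": 0.061,"z": -0.1,"spin": 0},
])

```text
time_s: 18.62
tcp_pos: [0.4193, 0.24, 0.1241]
eef_rot: [179.8, -0.2, -90.0]
contact_force: [0.4, 0.4, -1.1]
gripper_width: 0.0604
gripper_force: 15.0
```

drive_tool([
  {"fingers": -1,"x": 0,"y": 0,"z": 0.02,"spin": 0},
  {"fingers": -1,"x": 0,"y": 0,"z": 0.032,"spin": 0},
  {"fingers": -1,"x": 0,"y": 0,"z": 0.037,"spin": 0},
  {"fingers": -1,"x": 0,"y": 0,"z": 0.037,"spin": 0},
  {"fingers": -1,"x": 0,"y": 0,"z": 0.037,"spin": 0},
])

```text
time_s: 19.25
tcp_pos: [0.4211, 0.242, 0.0899]
eef_rot: [-180.0, 0.0, -90.0]
contact_force: [-0.3, 0.6, -0.5]
gripper_width: 0.0603
gripper_force: 15.0
```

drive_tool([
  {"fingers": -1,"x": 0,"y": 0,"z": 0.005,"spin": 0},
  {"fingers": -1,"x": 0,"y": 0,"z": 0.007,"spin": 0},
  {"fingers": -1,"x": 0,"y": 0,"z": 0.008,"spin": 0},
  {"fingers": -1,"x": 0,"y": 0,"z": 0.008,"spin": 0},
])

```text
time_s: 19.75
tcp_pos: [0.421, 0.2421, 0.0826]
eef_rot: [-180.0, 0.0, -90.0]
contact_force: [-5.4, -1.4, 12.7]
gripper_width: 0.0599
gripper_force: 15.0
```

drive_tool([
  {"fingers": 0.3,"x": 0,"y": 0,"z": 0,"spin": 0},
  {"fingers": 0.9,"x": 0,"y": 0,"z": 0,"spin": 0},
  {"fingers": 0.9,"x": 0,"y": 0,"z": 0,"spin": 0},
  {"fingers": 0.9,"x": 0,"y": 0,"z": -0.04,"spin": 0},
  {"fingers": 0.9,"x": 0,"y": 0,"z": -0.1,"spin": 0},
  {"fingers": 0.9,"x": 0.02,"y": 0,"z": -0.15,"spin": 0},
  {"fingers": 0.9,"x": 0.07,"y": -0.02,"z": -0.18,"spin": 0},
  {"fingers": 0.9,"x": 0.13,"y": -0.03,"z": -0.18,"spin": 0},
  {"fingers": 1,"x": 0.19,"y": -0.035,"z": -0.18,"spin": 0},
  {"fingers": 1,"x": 0.25,"y": -0.035,"z": -0.18,"spin": 0},
])

```text
time_s: 21.0
tcp_pos: [0.4557, -0.01, 0.2613]
eef_rot: [-180.0, -0.0, -90.0]
contact_force: [1.7, -0.5, 0.0]
gripper_width: 0.0876
gripper_force: 0.0
```

drive_tool([
  {"fingers": 1,"x": 0.055,"y": 0,"z": 0,"spin": 0},
  {"fingers": 1,"x": 0.065,"y": 0,"z": 0,"spin": 0},
  {"fingers": 1,"x": 0.065,"y": 0,"z": 0,"spin": 0},
  {"fingers": 1,"x": 0.065,"y": 0,"z": 0,"spin": 0},
])

```text
time_s: 21.5
tcp_pos: [0.4559, -0.0724, 0.2613]
eef_rot: [180.0, 0.0, -90.0]
contact_force: [0.6, 0.0, -0.3]
gripper_width: 0.0875
gripper_force: 0.0
```

Run:
```python
from h import *
v=V('wrist','w7'); print(v.s['tcp_pos'],v.s['eef_rot'])
cups(v)
```

```text
[ 0.45591237 -0.07241211  0.26125675] [ 1.79993584e+02  6.39903569e-03 -8.99539228e+01]
blue px [255. 178.] rim xy mm 456.1 -57.6 R 30.6 area 1204.0
terra px [187. 144.] rim xy mm 540.6 -96.9 R 133.5 area 6470.0
terra px [ 88. 116.] rim xy mm 647.3 -130.2 R 124.4 area 5300.5
terra px [ 21. 213.] rim xy mm 752.5 -25.3 R 33.5 area 882.0
terra px [ 15. 157.] rim xy mm 736.9 -91.0 R 42.1 area 755.0
terra px [187. 301.] rim xy mm 551.3 107.3 R 31.6 area 739.5
terra px [ 54. 178.] rim xy mm 701.2 -69.6 R 40.0 area 728.5
```

drive_tool([
  {"fingers": 1,"x": -0.0155,"y": 0,"z": 0.06,"spin": 0},
  {"fingers": 1,"x": -0.0155,"y": 0,"z": 0.12,"spin": 0},
  {"fingers": 1,"x": -0.0155,"y": 0,"z": 0.175,"spin": 0},
  {"fingers": 1,"x": -0.0155,"y": 0,"z": 0.215,"spin": 0},
  {"fingers": 1,"x": -0.0155,"y": 0,"z": 0.2345,"spin": 0},
  {"fingers": 1,"x": -0.0155,"y": 0,"z": 0.2345,"spin": 0},
  {"fingers": -1,"x": -0.0155,"y": 0,"z": 0.2345,"spin": 0},
  {"fingers": -1,"x": -0.0155,"y": 0,"z": 0.2345,"spin": 0},
  {"fingers": -1,"x": -0.0155,"y": 0,"z": 0.2345,"spin": 0},
  {"fingers": -1,"x": -0.0155,"y": 0,"z": 0.2345,"spin": 0},
])

```text
time_s: 22.8
tcp_pos: [0.4564, -0.0576, 0.0276]
eef_rot: [-179.9, 0.0, -90.0]
contact_force: [-0.5, 1.4, 5.4]
gripper_width: 0.0604
gripper_force: 15.0
```

drive_tool([
  {"fingers": -1,"x": 0,"y": 0,"z": -0.03,"spin": 0},
  {"fingers": -1,"x": 0,"y": 0,"z": -0.08,"spin": 0},
  {"fingers": -1,"x": -0.02,"y": 0.003,"z": -0.125,"spin": 0},
  {"fingers": -1,"x": -0.065,"y": 0.01,"z": -0.14,"spin": 0},
  {"fingers": -1,"x": -0.11,"y": 0.018,"z": -0.14,"spin": 0},
  {"fingers": -1,"x": -0.155,"y": 0.025,"z": -0.14,"spin": 0},
  {"fingers": -1,"x": -0.195,"y": 0.03,"z": -0.14,"spin": 0},
  {"fingers": -1,"x": -0.2115,"y": 0.0315,"z": -0.13,"spin": 0},
  {"fingers": -1,"x": -0.2115,"y": 0.0315,"z": -0.1,"spin": 0},
  {"fingers": -1,"x": -0.2115,"y": 0.0315,"z": -0.1,"spin": 0},
])

```text
time_s: 24.05
tcp_pos: [0.4226, 0.1522, 0.1248]
eef_rot: [179.8, -0.2, -90.0]
contact_force: [0.1, -0.6, -1.3]
gripper_width: 0.0603
gripper_force: 15.0
```

drive_tool([
  {"fingers": -1,"x": 0,"y": 0,"z": 0.02,"spin": 0},
  {"fingers": -1,"x": 0,"y": 0,"z": 0.032,"spin": 0},
  {"fingers": -1,"x": 0,"y": 0,"z": 0.037,"spin": 0},
  {"fingers": -1,"x": 0,"y": 0,"z": 0.037,"spin": 0},
  {"fingers": -1,"x": 0,"y": 0,"z": 0.037,"spin": 0},
])

```text
time_s: 24.68
tcp_pos: [0.4247, 0.154, 0.0904]
eef_rot: [-180.0, 0.0, -90.0]
contact_force: [-0.2, -0.2, -1.0]
gripper_width: 0.0602
gripper_force: 15.0
```

drive_tool([
  {"fingers": -1,"x": 0,"y": 0,"z": 0.005,"spin": 0},
  {"fingers": -1,"x": 0,"y": 0,"z": 0.007,"spin": 0},
  {"fingers": -1,"x": 0,"y": 0,"z": 0.008,"spin": 0},
  {"fingers": -1,"x": 0,"y": 0,"z": 0.008,"spin": 0},
])

```text
time_s: 25.18
tcp_pos: [0.4246, 0.1541, 0.0831]
eef_rot: [-179.9, 0.0, -90.0]
contact_force: [-5.6, -0.7, 15.5]
gripper_width: 0.0603
gripper_force: 15.0
```

drive_tool([
  {"fingers": 0.3,"x": 0,"y": 0,"z": 0,"spin": 0},
  {"fingers": 0.9,"x": 0,"y": 0,"z": 0,"spin": 0},
  {"fingers": 0.9,"x": 0,"y": 0,"z": 0,"spin": 0},
  {"fingers": 0.9,"x": 0,"y": 0,"z": -0.04,"spin": 0},
  {"fingers": 0.9,"x": 0,"y": 0,"z": -0.1,"spin": 0},
  {"fingers": 0.9,"x": -0.03,"y": 0,"z": -0.16,"spin": 0},
  {"fingers": 0.9,"x": -0.09,"y": 0,"z": -0.2,"spin": 0},
  {"fingers": 0.9,"x": -0.15,"y": 0,"z": -0.2,"spin": 0},
  {"fingers": 0.9,"x": -0.2,"y": 0,"z": -0.2,"spin": 0},
  {"fingers": 0.9,"x": -0.2,"y": 0,"z": -0.2,"spin": 0},
])

```text
time_s: 26.42
tcp_pos: [0.4239, 0.357, 0.2804]
eef_rot: [179.9, -0.1, -89.8]
contact_force: [-0.6, 0.1, -0.9]
gripper_width: 0.0832
gripper_force: 0.0
```

Run:
```python
from h import *
V('wrist'); V('wrist'); V('wrist')
v=V('wrist','w8'); print(v.s['tcp_pos'],v.s['eef_rot'])
cups(v,zb=.102)
t=V('top','top2')
for c in t.blobs(t.blue(),60):
    (x,y),rr=cv2.minEnclosingCircle(c)
    if y<260: print((x,y),rr,t.ray((x,y),.102)[0].round(4))
cv2.imwrite('pics/top2c.png',cv2.resize(t.im[140:240,110:400,::-1],None,fx=2.7,fy=2.7,interpolation=cv2.INTER_CUBIC))
```

```text
[0.42407729 0.35339998 0.28124735] [ 1.79960263e+02 -6.63635792e-02 -8.99826791e+01]
blue px [260.  82.] rim xy mm 419.2 244.5 R 29.4 area 1896.0
blue px [262. 156.] rim xy mm 416.1 331.1 R 29.4 area 1504.0
blue px [256.   6.] rim xy mm 422.7 163.8 R 29.1 area 1268.0
terra px [176. 124.] rim xy mm 520.8 308.9 R 148.8 area 4944.0
terra px [ 16. 165.] rim xy mm 732.4 347.4 R 83.1 area 2212.5
terra px [94. 51.] rim xy mm 615.7 214.4 R 50.5 area 2069.0
terra px [ 56. 156.] rim xy mm 675.7 332.4 R 36.2 area 414.0
terra px [188. 302.] rim xy mm 524.8 548.1 R 36.0 area 317.5
(143.0, 178.4545440673828) 9.353139877319336 [0.416  0.3267 0.102 ]
(169.77272033691406, 178.22727966308594) 9.051153182983398 [0.4187 0.24   0.102 ]
(196.5, 177.5) 8.746527671813965 [0.4229 0.1533 0.102 ]
```

View pics/w8.png

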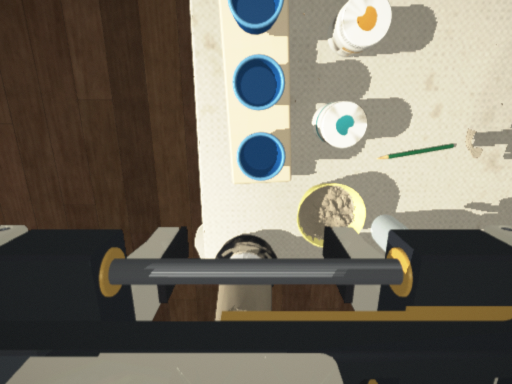

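All three blue cups stand upright on the stilts, at (255,5), (259,82) and (262,156), each within about 2 mm of its stilt's centre by both cameras. Now the timer.

drive_tool([
  {"fingers": 0.9,"x": 0.05,"y": 0,"z": 0,"spin": 0},
  {"fingers": 0.9,"x": 0.11,"y": -0.01,"z": 0,"spin": 0},
  {"fingers": 0.9,"x": 0.17,"y": -0.01,"z": 0,"spin": 0},
  {"fingers": 0.9,"x": 0.23,"y": -0.01,"z": 0,"spin": 0},
  {"fingers": 0.9,"x": 0.29,"y": -0.01,"z": 0,"spin": 0},
  {"fingers": 0.9,"x": 0.35,"y": -0.01,"z": 0,"spin": 0},
  {"fingers": 0.9,"x": 0.41,"y": 0,"z": 0,"spin": 0},
  {"fingers": 0.9,"x": 0.47,"y": 0.004,"z": 0.01,"spin": 0},
  {"fingers": 0.9,"x": 0.53,"y": 0.004,"z": 0.03,"spin": 0},
  {"fingers": 0.9,"x": 0.543,"y": 0.004,"z": 0.03,"spin": 0},
])

```text
time_s: 27.92
tcp_pos: [0.418, -0.1925, 0.2507]
eef_rot: [179.9, 0.0, -90.3]
contact_force: [0.9, -0.3, 0.1]
gripper_width: 0.0831
gripper_force: 0.0
```

Run:
```python
from h import *
for i in range(4): v=V('wrist','w9')
print(v.s['tcp_pos'],v.s['eef_rot'])
p=v.px([[.365,-.25,.05]])[0].astype(int); print(p)
x0,y0=max(p[0]-90,0),max(p[1]-70,0); print(x0,y0)
cv2.imwrite('pics/w9c.png',cv2.resize(v.im[y0:y0+140,x0:x0+180,::-1],None,fx=4,fy=4,interpolation=cv2.INTER_CUBIC))
```

```text
[ 0.41978899 -0.19003985  0.25221548] [-1.79969865e+02 -3.75144466e-03 -9.01504905e+01]
[297 124]
207 54
```

View pics/w9c.png

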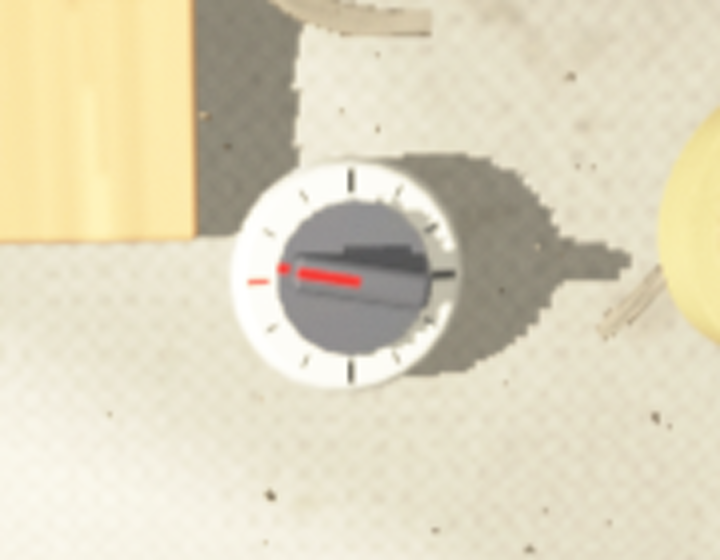

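The timer face is centred near crop (351,277), with the zero mark at (258,282) and the 30-minute mark at (444,274). The red pointer line runs from (299,272) to (359,282), so the knob starts at roughly 12°.

```bash
cat >> h.py <<'E'
def timer(v,near=None):
    "face centre from the marks' white disc, red pieces"
    red=((v.hsv[...,0]<6)|(v.hsv[...,0]>172))&(v.hsv[...,1]>150)&(v.hsv[...,2]>130)
    for c in v.blobs(red,3):
        q=c[:,0].mean(0); P=v.ray(q,.032)[0]
        if near is None or np.hypot(*(P[:2]-near))<.06:
            d=cv2.fitLine(c,cv2.DIST_L2,0,.01,.01).ravel()
            a,b=v.ray(d[2:],.0625)[0],v.ray(d[2:]+d[:2],.0625)[0]
            print('red',q.round(1),cv2.contourArea(c),'xy@.032',(P*1000).round(1)[:2],'dir deg mod180',np.degrees(np.arctan2(*(b-a)[1::-1])).round(1),'@.0625',(a*1000).round(1)[:2])
E
python3 - <<'E'
from h import *
v=V('wrist'); print(v.s['tcp_pos'],v.s['eef_rot'])
q=lambda *p:np.array(p)/4+[207,54]-.4
M=v.ray(q((351,180),(351,372),(444,274),(258,282)),.032)*1000
print(M.round(1)[:,:2].tolist(),'c',M.mean(0).round(1),'zero ang',np.degrees(np.arctan2(*(M[3]-M[2])[1::-1])).round(1))
B=v.ray(q((299,272),(359,282)),.0625)*1000
print('bar',B.round(1)[:,:2].tolist(),np.degrees(np.arctan2(*(B[0]-B[1])[1::-1])).round(1))
timer(v,M.mean(0)[:2]/1000)
E
```

```text
[ 0.42013967 -0.18929896  0.25239953] [-1.79941635e+02  1.71091516e-03 -9.00669938e+01]
[[368.3, -281.9], [365.9, -218.4], [335.5, -251.5], [398.8, -249.0]] c [ 367.1 -250.2   32. ] zero ang 2.3
bar [[387.6, -253.4], [368.6, -250.3]] -9.2
red [286.7 121.9] 17.5 xy@.032 [ 377.5 -251.9] dir deg mod180 171.1 @.0625 [ 380.8 -253. ]
```

drive_tool([
  {"fingers": 0,"x": 0.02,"y": 0.02,"z": 0.02,"spin": -0.17},
  {"fingers": -0.1,"x": 0.04,"y": 0.04,"z": 0.05,"spin": -0.34},
  {"fingers": -0.1,"x": 0.061,"y": 0.053,"z": 0.08,"spin": -0.51},
  {"fingers": -0.1,"x": 0.061,"y": 0.053,"z": 0.11,"spin": -0.68},
  {"fingers": -0.1,"x": 0.061,"y": 0.053,"z": 0.13,"spin": -0.85},
  {"fingers": -0.1,"x": 0.061,"y": 0.053,"z": 0.13,"spin": -1.02},
  {"fingers": -0.1,"x": 0.061,"y": 0.053,"z": 0.13,"spin": -1.19},
  {"fingers": -0.1,"x": 0.061,"y": 0.053,"z": 0.13,"spin": -1.36},
  {"fingers": -0.1,"x": 0.061,"y": 0.053,"z": 0.13,"spin": -1.412},
  {"fingers": -0.1,"x": 0.061,"y": 0.053,"z": 0.13,"spin": -1.412},
])

```text
time_s: 29.42
tcp_pos: [0.3681, -0.2493, 0.1224]
eef_rot: [-180.0, -0.1, -9.0]
contact_force: [0.6, 0.6, -0.5]
gripper_width: 0.0396
gripper_force: 0.0
```

drive_tool([
  {"fingers": -0.1,"x": 0,"y": 0,"z": 0,"spin": 0},
  {"fingers": -0.1,"x": 0,"y": 0,"z": 0,"spin": 0},
])

```text
time_s: 29.68
tcp_pos: [0.3675, -0.25, 0.122]
eef_rot: [180.0, -0.0, -9.1]
contact_force: [-0.8, -0.2, -0.1]
gripper_width: 0.0394
gripper_force: 0.0
```

Run:
```python
from h import *
v=V('wrist','w10'); print(v.s['tcp_pos'],v.s['eef_rot'],v.s['joints'].round(1),v.s['gripper_width'],v.s['contact_force'])
```

```text
[ 0.36749565 -0.24997891  0.12200487] [ 1.79999777e+02 -1.64392407e-02 -9.10459344e+00] [ -8.7   3.2 -34.4   0.  -52.3  89.6] 0.03939510756536099 [-0.78863974 -0.20235683 -0.11007098]
```

drive_tool([
  {"fingers": -0.1,"x": 0,"y": 0,"z": 0.03,"spin": 0},
  {"fingers": -0.1,"x": 0,"y": 0,"z": 0.052,"spin": 0},
  {"fingers": -0.1,"x": 0,"y": 0,"z": 0.061,"spin": 0},
  {"fingers": -0.1,"x": 0,"y": 0,"z": 0.061,"spin": 0},
  {"fingers": -1,"x": 0,"y": 0,"z": 0.061,"spin": 0},
  {"fingers": -1,"x": 0,"y": 0,"z": 0.061,"spin": 0},
  {"fingers": -1,"x": 0,"y": 0,"z": 0.061,"spin": 0},
  {"fingers": -1,"x": 0,"y": 0,"z": 0.061,"spin": 0},
  {"fingers": -1,"x": 0,"y": 0,"z": 0.061,"spin": 0},
], newtons=30)

```text
time_s: 30.85
tcp_pos: [0.3674, -0.2502, 0.061]
eef_rot: [-180.0, -0.0, -9.1]
contact_force: [-0.5, 0.7, 0.2]
gripper_width: 0.0009
gripper_force: 0.0
```

The gripper closed on nothing, so the timer may have been knocked. I'll lift and look.

Run:
```python
from h import *
v=V('wrist','w11'); print(v.s['contact_force'])
timer(v)
t=V('top'); 
cv2.imwrite('pics/cmp.png',np.vstack([cv2.resize(t.im[140:240,200:400,::-1],None,fx=2.5,fy=2.5,interpolation=cv2.INTER_CUBIC),cv2.resize(v.im[:,:,::-1],(500,375))[:345]]))
```

```text
[-0.51145087  0.74636713  0.16298577]
red [255.6 215.5] 83.0 xy@.032 [ 366.4 -250.9] dir deg mod180 171.4 @.0625 [ 377.9 -252.7]
red [255.4 187.7] 14.5 xy@.032 [ 388.4 -254.2] dir deg mod180 178.7 @.0625 [ 396.6 -255.5]
red [247.4 176. ] 9.0 xy@.032 [ 398.2 -249.8] dir deg mod180 -175.1 @.0625 [ 404.9 -251.8]
```

View pics/cmp.png

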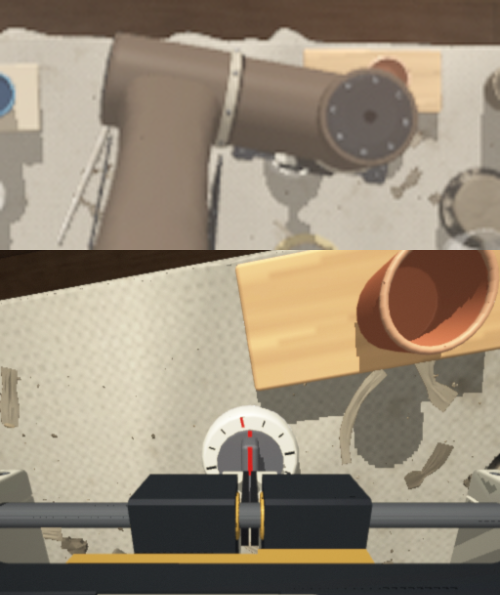

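The timer has not moved. Its bar and red pointer at (250,460) sit between the fingers, so the width reading is odd. I'll read it again.

drive_tool([
  {"fingers": -1,"x": 0,"y": 0,"z": 0,"spin": 0},
  {"fingers": -1,"x": 0,"y": 0,"z": 0,"spin": 0},
], newtons=30)

```text
time_s: 31.2
tcp_pos: [0.3673, -0.2502, 0.0608]
eef_rot: [-180.0, 0.0, -9.1]
contact_force: [-0.5, 0.5, -0.8]
gripper_width: 0.0008
gripper_force: 0.0
```

Run:
```python
from h import *
s=sensors.get_state(); print(s)
for n in ('w1b','w8','w10','w11'):
    im=cv2.imread(f'pics/{n}.png'); h=cv2.cvtColor(im,cv2.COLOR_BGR2HSV)
    m=((h[...,0]>14)&(h[...,0]<28)&(h[...,1]>150)).astype(np.uint8); m[:240]=0; m[305:]=0
    cols=np.where(m.sum(0)>8)[0]; print(n,cols.min() if len(cols) else None, cols.max() if len(cols) else None, cols.tolist()[:40:3])
```

```text
{'time_s': 31.2, 'joints': array([-8.70105322e+00,  8.12354633e+00, -3.89175995e+01, -9.85016762e-04,
       -4.29617694e+01,  8.96008926e+01]), 'qd': array([ 0.08924458,  0.08399012,  0.06726165, -0.0913819 , -0.00116999,
       -0.02844095]), 'joint_torque': array([-2.03294589e-04, -3.29710686e+01,  2.13190556e+01,  4.98977289e+00,
        7.79967732e-02, -6.21867400e-06]), 'tcp_pos': array([ 0.36729059, -0.2502387 ,  0.06083756]), 'eef_rot': array([-1.79999349e+02,  2.91988243e-03, -9.10088149e+00]), 'contact_force': array([-0.46175405,  0.45228226, -0.83459961]), 'moment': array([-0.11175626,  0.16258618, -0.07674488]), 'gripper_force': 0.0, 'gripper_width': 0.000800647437764397}
w1b 93 418 [93, 96, 99, 102, 105, 108, 111, 398, 401, 404, 407, 410, 413, 416]
w8 101 411 [101, 104, 107, 110, 113, 116, 119, 392, 396, 399, 402, 405, 408, 411]
w10 175 336 [175, 178, 181, 184, 325, 328, 331, 334]
w11 241 269 [241, 244, 269]
```

Run:
```python
from h import *
v=V('wrist','w12')
print('bar ends/axis px @.0625',v.px([[.367+.022*.987,-.25-.022*.158,.0625],[.367,-.25,.0625],[.367,-.25,.032],[.3673+.0095*.987,-.2502-.0095*.158,.042]]).round(1))
red=((v.hsv[...,0]<6)|(v.hsv[...,0]>172))&(v.hsv[...,1]>150)&(v.hsv[...,2]>130)
ys,xs=np.where(red[150:260,220:290]); print(ys.min()+150,ys.max()+150)
cv2.imwrite('pics/w12c.png',cv2.resize(v.im[140:310,180:330,::-1],None,fx=3.5,fy=3.5,interpolation=cv2.INTER_CUBIC))
```

```text
bar ends/axis px @.0625 [[254.1 199.7]
 [254.2 231.2]
 [254.4 214.9]
 [254.5 207.1]]
172 226
```

View pics/w12c.png

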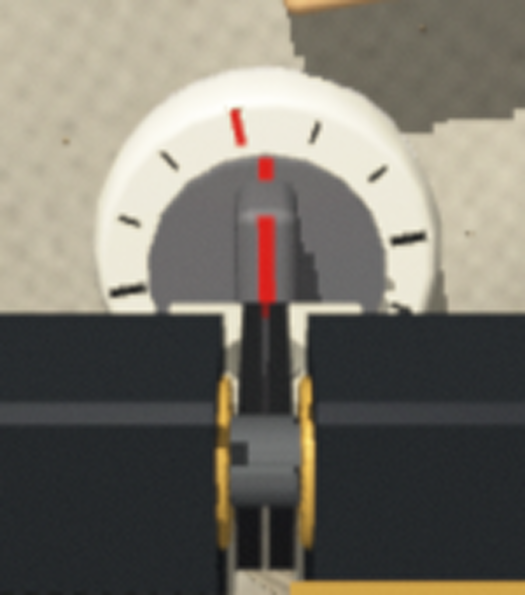

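The crop shows the bar end at rows 185–300, with the closed fingertips ending above the bar at about row 300. The tips therefore stand higher than I took them to. I'll open slightly and feel down to the skirt by force.

drive_tool([
  {"fingers": -0.4,"x": 0,"y": 0,"z": -0.004,"spin": 0},
  {"fingers": -0.4,"x": 0,"y": 0,"z": -0.004,"spin": 0},
  {"fingers": -0.4,"x": 0,"y": 0,"z": 0,"spin": 0},
  {"fingers": -0.4,"x": 0,"y": 0,"z": 0.0035,"spin": 0},
  {"fingers": -0.4,"x": 0,"y": 0,"z": 0.0035,"spin": 0},
])

```text
time_s: 31.88
tcp_pos: [0.3669, -0.2502, 0.0569]
eef_rot: [-180.0, 0.1, -9.1]
contact_force: [0.5, 0.5, -0.0]
gripper_width: 0.026
gripper_force: 0.0
```

drive_tool([
  {"fingers": -0.4,"x": 0,"y": 0,"z": 0.002,"spin": 0},
  {"fingers": -0.4,"x": 0,"y": 0,"z": 0.004,"spin": 0},
  {"fingers": -0.4,"x": 0,"y": 0,"z": 0.004,"spin": 0},
])

```text
time_s: 32.25
tcp_pos: [0.3671, -0.2502, 0.0532]
eef_rot: [-180.0, 0.0, -9.1]
contact_force: [-0.8, 0.3, 0.3]
gripper_width: 0.0264
gripper_force: 0.0
```

drive_tool([
  {"fingers": -0.4,"x": 0,"y": 0,"z": 0.002,"spin": 0},
  {"fingers": -0.4,"x": 0,"y": 0,"z": 0.004,"spin": 0},
  {"fingers": -0.4,"x": 0,"y": 0,"z": 0.004,"spin": 0},
])

```text
time_s: 32.62
tcp_pos: [0.3671, -0.2502, 0.0492]
eef_rot: [-180.0, 0.0, -9.1]
contact_force: [0.1, -0.4, 0.3]
gripper_width: 0.0258
gripper_force: 0.0
```

drive_tool([
  {"fingers": -1,"x": 0,"y": 0,"z": 0,"spin": 0},
  {"fingers": -1,"x": 0,"y": 0,"z": 0,"spin": 0},
  {"fingers": -1,"x": 0,"y": 0,"z": 0,"spin": 0},
], newtons=30)

```text
time_s: 33.0
tcp_pos: [0.3673, -0.2502, 0.0494]
eef_rot: [-180.0, -0.0, -9.1]
contact_force: [0.4, 0.4, 0.9]
gripper_width: 0.0029
gripper_force: 0.0
```

drive_tool([
  {"fingers": -0.4,"x": 0,"y": 0,"z": -0.003,"spin": 0},
  {"fingers": -0.4,"x": 0,"y": 0,"z": -0.003,"spin": 0},
  {"fingers": -0.4,"x": 0,"y": 0,"z": -0.003,"spin": 0},
  {"fingers": -0.4,"x": 0,"y": 0,"z": 0.002,"spin": 0},
  {"fingers": -0.4,"x": 0,"y": 0,"z": 0.006,"spin": 0},
  {"fingers": -0.4,"x": 0,"y": 0,"z": 0.009,"spin": 0},
  {"fingers": -0.4,"x": 0,"y": 0,"z": 0.009,"spin": 0},
])

```text
time_s: 33.88
tcp_pos: [0.367, -0.2502, 0.04]
eef_rot: [-180.0, 0.0, -9.1]
contact_force: [-0.1, 0.1, -0.4]
gripper_width: 0.0265
gripper_force: 0.0
```

drive_tool([
  {"fingers": -1,"x": 0,"y": 0,"z": 0,"spin": 0},
  {"fingers": -1,"x": 0,"y": 0,"z": 0,"spin": 0},
  {"fingers": -1,"x": 0,"y": 0,"z": 0,"spin": 0},
  {"fingers": -1,"x": 0,"y": 0,"z": 0,"spin": 0},
], newtons=15)

```text
time_s: 34.38
tcp_pos: [0.3673, -0.2503, 0.0404]
eef_rot: [180.0, -0.0, -9.1]
contact_force: [-0.4, -1.0, -0.0]
gripper_width: 0.0117
gripper_force: 15.0
```

Run:
```python
from h import *
v=V('wrist','w13'); print(v.s['tcp_pos'],v.s['gripper_width'],v.s['gripper_force'],v.e)
timer(v)
# column through the bar: brightness profile
print(v.im[150:240:3,254].tolist())
print(v.px([[.367,-.25,.032],[.367,-.25,.0625]]))
```

```text
[ 0.36734529 -0.25029324  0.04044786] 0.011652199988155637 14.990083873271942 [ 0.44283682 -0.26300183  0.21466144]
red [255.  228.7] 123.5 xy@.032 [ 364.4 -250.2] dir deg mod180 -9.4 @.0625 [ 377.5 -252.3]
red [255.1 196.2] 23.5 xy@.032 [ 388. -254.] dir deg mod180 -16.7 @.0625 [ 397.2 -255.5]
red [246.6 183.2] 13.5 xy@.032 [ 397.9 -249.8] dir deg mod180 -178.2 @.0625 [ 405.4 -252. ]
[[204, 196, 173], [204, 196, 174], [201, 192, 171], [200, 193, 170], [203, 196, 174], [241, 238, 227], [247, 244, 232], [250, 249, 239], [254, 253, 249], [231, 227, 209], [239, 235, 222], [239, 235, 220], [239, 235, 220], [239, 236, 221], [168, 133, 124], [215, 38, 34], [214, 38, 33], [128, 104, 103], [118, 114, 114], [118, 115, 114], [130, 126, 125], [204, 77, 72], [215, 34, 30], [215, 34, 30], [215, 35, 30], [215, 34, 30], [216, 35, 31], [216, 35, 30], [215, 35, 30], [215, 35, 31]]
[[254.19469345 225.33525157]
 [253.98984967 245.29091253]]
```

Now the bar is gripped: width 11.7 mm, force 15 N. The real fingertips end about 16 mm behind the TCP instead of ahead of it. I'll open and feel down to the skirt.

drive_tool([
  {"fingers": -0.5,"x": 0,"y": 0,"z": 0,"spin": 0},
  {"fingers": -0.5,"x": 0,"y": 0,"z": 0,"spin": 0},
  {"fingers": -0.5,"x": 0,"y": 0,"z": 0.003,"spin": 0},
  {"fingers": -0.5,"x": 0,"y": 0,"z": 0.006,"spin": 0},
  {"fingers": -0.5,"x": 0,"y": 0,"z": 0.009,"spin": 0},
  {"fingers": -0.5,"x": 0,"y": 0,"z": 0.011,"spin": 0},
  {"fingers": -0.5,"x": 0,"y": 0,"z": 0.011,"spin": 0},
])

```text
time_s: 35.3
tcp_pos: [0.3671, -0.2502, 0.0291]
eef_rot: [-180.0, 0.0, -9.1]
contact_force: [-0.0, -0.2, -0.0]
gripper_width: 0.0223
gripper_force: 0.0
```

drive_tool([
  {"fingers": -0.5,"x": 0,"y": 0,"z": 0.001,"spin": 0},
  {"fingers": -0.5,"x": 0,"y": 0,"z": 0.002,"spin": 0},
  {"fingers": -0.5,"x": 0,"y": 0,"z": 0.002,"spin": 0},
])

```text
time_s: 35.67
tcp_pos: [0.3672, -0.2502, 0.0273]
eef_rot: [-180.0, 0.0, -9.1]
contact_force: [0.4, 0.4, -0.3]
gripper_width: 0.022
gripper_force: 0.0
```

drive_tool([
  {"fingers": -0.5,"x": 0,"y": 0,"z": 0.001,"spin": 0},
  {"fingers": -0.5,"x": 0,"y": 0,"z": 0.002,"spin": 0},
  {"fingers": -0.5,"x": 0,"y": 0,"z": 0.002,"spin": 0},
])

```text
time_s: 36.05
tcp_pos: [0.3672, -0.2502, 0.0253]
eef_rot: [-180.0, 0.0, -9.1]
contact_force: [-0.2, 0.1, -0.3]
gripper_width: 0.0217
gripper_force: 0.0
```

drive_tool([
  {"fingers": -0.5,"x": 0,"y": 0,"z": 0.001,"spin": 0},
  {"fingers": -0.5,"x": 0,"y": 0,"z": 0.0015,"spin": 0},
  {"fingers": -0.5,"x": 0,"y": 0,"z": 0.0015,"spin": 0},
])

```text
time_s: 36.42
tcp_pos: [0.3672, -0.2502, 0.0238]
eef_rot: [-180.0, 0.0, -9.1]
contact_force: [-0.5, -0.2, -0.6]
gripper_width: 0.0218
gripper_force: 0.0
```

drive_tool([
  {"fingers": -0.5,"x": 0,"y": 0,"z": 0.001,"spin": 0},
  {"fingers": -0.5,"x": 0,"y": 0,"z": 0.0015,"spin": 0},
  {"fingers": -0.5,"x": 0,"y": 0,"z": 0.0015,"spin": 0},
])

```text
time_s: 36.8
tcp_pos: [0.3674, -0.2503, 0.0226]
eef_rot: [180.0, -0.0, -9.1]
contact_force: [-0.0, 0.3, 4.7]
gripper_width: 0.022
gripper_force: 2.2
```

drive_tool([
  {"fingers": -0.5,"x": 0,"y": 0,"z": 0.001,"spin": 0},
  {"fingers": -0.5,"x": 0,"y": 0,"z": 0.0015,"spin": 0},
  {"fingers": -0.5,"x": 0,"y": 0,"z": 0.0015,"spin": 0},
])

```text
time_s: 37.17
tcp_pos: [0.3674, -0.2503, 0.0223]
eef_rot: [180.0, -0.0, -9.1]
contact_force: [-6.8, 6.3, 25.9]
gripper_width: 0.0218
gripper_force: 12.7
```

Skirt contact found. I'll back off to about 10 N and grip.

drive_tool([
  {"fingers": -0.5,"x": 0,"y": 0,"z": -0.0015,"spin": 0},
  {"fingers": -1,"x": 0,"y": 0,"z": -0.0015,"spin": 0},
  {"fingers": -1,"x": 0,"y": 0,"z": -0.0015,"spin": 0},
  {"fingers": -1,"x": 0,"y": 0,"z": -0.0012,"spin": 0},
  {"fingers": -1,"x": 0,"y": 0,"z": -0.0012,"spin": 0},
], newtons=30)

```text
time_s: 37.8
tcp_pos: [0.3677, -0.2505, 0.0225]
eef_rot: [180.0, -0.0, -9.1]
contact_force: [-1.6, 1.5, 11.3]
gripper_width: 0.0115
gripper_force: 31.2
```

drive_tool([
  {"fingers": -1,"x": 0,"y": 0,"z": 0,"spin": 0.08},
  {"fingers": -1,"x": 0,"y": 0,"z": 0,"spin": 0.18},
  {"fingers": -1,"x": 0,"y": 0,"z": 0,"spin": 0.3},
  {"fingers": -1,"x": 0,"y": 0,"z": 0,"spin": 0.3},
])

```text
time_s: 38.3
tcp_pos: [0.3676, -0.2507, 0.0225]
eef_rot: [180.0, -0.0, -26.4]
contact_force: [-2.4, -1.6, 9.4]
gripper_width: 0.0115
gripper_force: 31.4
```

Run:
```python
from h import *
v=V('wrist','w14'); print(v.s['tcp_pos'],v.s['eef_rot'],v.s['contact_force'],v.s['moment'],v.s['gripper_width'])
timer(v)
```

```text
[ 0.36763964 -0.25071671  0.02253246] [ 1.79970545e+02 -3.64735382e-02 -2.63592000e+01] [-2.41678824 -1.63272279  9.39433053] [-0.6304942   0.91121016 -0.1267285 ] 0.011534906833236247
red [255.5 241.6] 159.0 xy@.032 [ 363.8 -249.6] dir deg mod180 153.6 @.0625 [ 377.2 -256.2]
red [255.1 205.7] 27.5 xy@.032 [ 385.8 -260.2] dir deg mod180 -31.3 @.0625 [ 395.1 -264.8]
red [231.2 196. ] 19.0 xy@.032 [ 397.9 -249.8] dir deg mod180 -178.7 @.0625 [ 405.  -256.4]
```

The case holds still (the zero mark is unmoved at (398,−250)) while the knob turned 17°. Continuing.

drive_tool([
  {"fingers": -1,"x": 0,"y": 0,"z": 0,"spin": 0.1},
  {"fingers": -1,"x": 0,"y": 0,"z": 0,"spin": 0.22},
  {"fingers": -1,"x": 0,"y": 0,"z": 0,"spin": 0.34},
  {"fingers": -1,"x": 0,"y": 0,"z": 0,"spin": 0.46},
  {"fingers": -1,"x": 0,"y": 0,"z": 0,"spin": 0.58},
  {"fingers": -1,"x": 0,"y": 0,"z": 0,"spin": 0.7},
  {"fingers": -1,"x": 0,"y": 0,"z": 0,"spin": 0.82},
  {"fingers": -1,"x": 0,"y": 0,"z": 0,"spin": 0.94},
  {"fingers": -1,"x": 0,"y": 0,"z": 0,"spin": 1.06},
  {"fingers": -1,"x": 0,"y": 0,"z": 0,"spin": 1.2},
])

```text
time_s: 39.6
tcp_pos: [0.3667, -0.251, 0.0225]
eef_rot: [179.9, -0.1, -95.2]
contact_force: [-4.7, -5.1, 12.7]
gripper_width: 0.0125
gripper_force: 31.6
```

drive_tool([
  {"fingers": -1,"x": 0.0004,"y": 0.0004,"z": 0,"spin": 0.1},
  {"fingers": -1,"x": 0.0004,"y": 0.0004,"z": 0,"spin": 0.22},
  {"fingers": -1,"x": 0.0004,"y": 0.0004,"z": 0,"spin": 0.34},
  {"fingers": -1,"x": 0.0004,"y": 0.0004,"z": 0,"spin": 0.46},
  {"fingers": -1,"x": 0.0004,"y": 0.0004,"z": 0,"spin": 0.58},
  {"fingers": -1,"x": 0.0004,"y": 0.0004,"z": 0,"spin": 0.7},
  {"fingers": -1,"x": 0.0004,"y": 0.0004,"z": 0,"spin": 0.82},
  {"fingers": -1,"x": 0.0004,"y": 0.0004,"z": 0,"spin": 0.94},
  {"fingers": -1,"x": 0.0004,"y": 0.0004,"z": 0,"spin": 1.06},
  {"fingers": -1,"x": 0.0004,"y": 0.0004,"z": 0,"spin": 1.2},
])

```text
time_s: 40.85
tcp_pos: [0.3659, -0.2505, 0.0225]
eef_rot: [180.0, -0.1, -164.0]
contact_force: [-5.3, 4.4, 17.2]
gripper_width: 0.012
gripper_force: 32.0
```

Run:
```python
from h import *
v=V('wrist','w15'); s=v.s; print(s['tcp_pos'],s['eef_rot'],s['contact_force'],s['moment'],s['joints'].round(1))
timer(v)
```

```text
[ 0.36588979 -0.25048698  0.02246996] [ 1.79962840e+02 -9.69469856e-02 -1.64022580e+02] [-5.3448968   4.44064006 17.24458049] [1.84720071 2.01688501 0.10541942] [ -8.8  11.8 -41.4   0.  -36.9 -65.3]
red [255.5 241.7] 163.5 xy@.032 [ 369.7 -249.8] dir deg mod180 16.3 @.0625 [ 355.3 -254. ]
red [255.5 205.5] 21.0 xy@.032 [ 346.  -256.6] dir deg mod180 16.0 @.0625 [ 336.  -259.5]
```

Pressing force has risen slightly above 15 N. I'll regrasp half a turn on, lifting clear first, since joint 6 would run out.

drive_tool([
  {"fingers": -1,"x": 0,"y": 0,"z": -0.0007,"spin": 0},
  {"fingers": -0.4,"x": 0,"y": 0,"z": -0.0015,"spin": 0},
  {"fingers": -0.4,"x": 0,"y": 0,"z": -0.0015,"spin": 0},
  {"fingers": -0.4,"x": 0,"y": 0,"z": -0.0015,"spin": 0},
  {"fingers": -0.4,"x": 0,"y": 0,"z": -0.015,"spin": 0},
  {"fingers": -0.4,"x": 0,"y": 0,"z": -0.04,"spin": 0},
  {"fingers": -0.4,"x": 0,"y": 0,"z": -0.06,"spin": -0.1},
  {"fingers": -0.4,"x": 0,"y": 0,"z": -0.06,"spin": -0.28},
  {"fingers": -0.4,"x": 0,"y": 0,"z": -0.06,"spin": -0.46},
  {"fingers": -0.4,"x": 0,"y": 0,"z": -0.06,"spin": -0.64},
])

```text
time_s: 42.15
tcp_pos: [0.3669, -0.2506, 0.082]
eef_rot: [-180.0, 0.0, -126.8]
contact_force: [0.5, -0.7, 0.2]
gripper_width: 0.0263
gripper_force: 0.0
```

drive_tool([
  {"fingers": -0.4,"x": 0,"y": 0,"z": 0,"spin": -0.18},
  {"fingers": -0.4,"x": 0,"y": 0,"z": 0,"spin": -0.36},
  {"fingers": -0.4,"x": 0,"y": 0,"z": 0,"spin": -0.54},
  {"fingers": -0.4,"x": 0,"y": 0,"z": 0,"spin": -0.72},
  {"fingers": -0.4,"x": 0,"y": 0,"z": 0,"spin": -0.9},
  {"fingers": -0.4,"x": 0,"y": 0,"z": 0,"spin": -1.08},
  {"fingers": -0.4,"x": 0,"y": 0,"z": 0,"spin": -1.26},
  {"fingers": -0.4,"x": 0,"y": 0,"z": 0,"spin": -1.44},
  {"fingers": -0.4,"x": 0,"y": 0,"z": 0,"spin": -1.55},
  {"fingers": -0.4,"x": 0,"y": 0,"z": 0,"spin": -1.55},
])

```text
time_s: 43.4
tcp_pos: [0.3668, -0.2506, 0.082]
eef_rot: [180.0, 0.0, -38.4]
contact_force: [-0.8, 0.3, -0.2]
gripper_width: 0.0264
gripper_force: 0.0
```

```bash
cat >> h.py <<'E'
def marks(v,c=(.367,-.25)):
    "zero mark position and white-disc outline circle fit at z=.032"
    m=(v.hsv[...,2]>205)&(v.hsv[...,1]<28)
    ys,xs=np.where(m); P=v.ray(np.c_[xs,ys],.032)[:,:2]; P=P[np.hypot(*(P-c).T)<.045]
    print('white n',len(P),'x',P[:,0].min().round(4),P[:,0].max().round(4),'y',P[:,1].min().round(4),P[:,1].max().round(4)) if len(P) else None
E
python3 - <<'E'
from h import *
for i in range(3): v=V('wrist','w16')
s=v.s; print(s['tcp_pos'],s['eef_rot'],s['contact_force'],s['joints'].round(1))
timer(v); marks(v)
E
```

```text
[ 0.36680598 -0.25057197  0.08199317] [ 1.79998516e+02  7.31795657e-03 -3.84686807e+01] [-0.35498781  1.07729928 -0.18988685] [ -8.8   6.3 -37.5  -0.  -46.3  60.3]
red [266.7 227.3] 76.5 xy@.032 [ 345.2 -246.6] dir deg mod180 -164.1 @.0625 [ 356.2 -253.7]
red [230.  178.2] 5.5 xy@.032 [ 398.2 -249.6] dir deg mod180 -179.8 @.0625 [ 402.  -256.4]
white n 2344 x 0.3325 0.4088 y -0.2908 -0.2149
```

drive_tool([
  {"fingers": -0.4,"x": 0,"y": 0,"z": 0,"spin": -0.18},
  {"fingers": -0.4,"x": 0,"y": 0,"z": 0,"spin": -0.36},
  {"fingers": -0.4,"x": 0,"y": 0,"z": 0,"spin": -0.54},
  {"fingers": -0.4,"x": 0,"y": 0,"z": 0,"spin": -0.72},
  {"fingers": -0.4,"x": 0,"y": 0,"z": 0,"spin": -0.9},
  {"fingers": -0.4,"x": 0,"y": 0,"z": 0,"spin": -0.948},
  {"fingers": -0.4,"x": 0,"y": 0,"z": 0,"spin": -0.948},
  {"fingers": -0.4,"x": 0,"y": 0,"z": 0,"spin": -0.948},
])

```text
time_s: 44.55
tcp_pos: [0.3668, -0.2506, 0.082]
eef_rot: [-180.0, 0.0, 15.9]
contact_force: [0.3, 0.5, -0.0]
gripper_width: 0.0262
gripper_force: 0.0
```

drive_tool([
  {"fingers": -0.45,"x": 0,"y": 0,"z": 0.02,"spin": 0},
  {"fingers": -0.45,"x": 0,"y": 0,"z": 0.04,"spin": 0},
  {"fingers": -0.45,"x": 0,"y": 0,"z": 0.055,"spin": 0},
  {"fingers": -0.45,"x": 0,"y": 0,"z": 0.0575,"spin": 0},
  {"fingers": -0.45,"x": 0,"y": 0,"z": 0.0575,"spin": 0},
])

```text
time_s: 45.18
tcp_pos: [0.367, -0.2507, 0.0248]
eef_rot: [180.0, 0.0, 16.0]
contact_force: [-0.1, 1.0, -0.0]
gripper_width: 0.0243
gripper_force: 0.0
```

drive_tool([
  {"fingers": -0.45,"x": 0,"y": 0,"z": 0.0015,"spin": 0},
  {"fingers": -1,"x": 0,"y": 0,"z": 0.0018,"spin": 0},
  {"fingers": -1,"x": 0,"y": 0,"z": 0.002,"spin": 0},
  {"fingers": -1,"x": 0,"y": 0,"z": 0.002,"spin": 0},
  {"fingers": -1,"x": 0,"y": 0,"z": 0.002,"spin": 0},
], newtons=30)

```text
time_s: 45.8
tcp_pos: [0.367, -0.2506, 0.0227]
eef_rot: [180.0, -0.0, 16.0]
contact_force: [-1.0, 1.8, 3.5]
gripper_width: 0.0116
gripper_force: 30.0
```

drive_tool([
  {"fingers": -1,"x": 0,"y": 0,"z": 0.0005,"spin": 0},
  {"fingers": -1,"x": 0,"y": 0,"z": 0.0005,"spin": 0.08},
  {"fingers": -1,"x": 0,"y": 0,"z": 0.0005,"spin": 0.2},
  {"fingers": -1,"x": 0,"y": 0,"z": 0.0005,"spin": 0.32},
  {"fingers": -1,"x": 0,"y": 0,"z": 0.0005,"spin": 0.44},
  {"fingers": -1,"x": 0,"y": 0,"z": 0.0005,"spin": 0.56},
  {"fingers": -1,"x": 0,"y": 0,"z": 0.0005,"spin": 0.68},
])

```text
time_s: 46.68
tcp_pos: [0.367, -0.2505, 0.0227]
eef_rot: [-180.0, -0.0, -23.2]
contact_force: [-1.6, 5.5, 11.8]
gripper_width: 0.0114
gripper_force: 30.0
```

drive_tool([
  {"fingers": -1,"x": -0.0001,"y": -0.0003,"z": 0,"spin": 0.12},
  {"fingers": -1,"x": -0.0001,"y": -0.0003,"z": 0,"spin": 0.26},
  {"fingers": -1,"x": -0.0001,"y": -0.0003,"z": 0,"spin": 0.4},
  {"fingers": -1,"x": -0.0001,"y": -0.0003,"z": 0,"spin": 0.54},
  {"fingers": -1,"x": -0.0001,"y": -0.0003,"z": 0,"spin": 0.68},
  {"fingers": -1,"x": -0.0001,"y": -0.0003,"z": 0,"spin": 0.82},
  {"fingers": -1,"x": -0.0001,"y": -0.0003,"z": 0,"spin": 0.96},
  {"fingers": -1,"x": -0.0001,"y": -0.0003,"z": 0,"spin": 1.1},
  {"fingers": -1,"x": -0.0001,"y": -0.0003,"z": 0,"spin": 1.26},
  {"fingers": -1,"x": -0.0001,"y": -0.0003,"z": 0,"spin": 1.42},
])

```text
time_s: 47.92
tcp_pos: [0.3671, -0.2503, 0.0227]
eef_rot: [-180.0, -0.0, -104.6]
contact_force: [-2.1, 3.9, 10.9]
gripper_width: 0.0119
gripper_force: 30.0
```

drive_tool([
  {"fingers": -1,"x": 0,"y": 0,"z": 0,"spin": 0},
  {"fingers": -1,"x": 0,"y": 0,"z": 0,"spin": 0},
])

```text
time_s: 48.18
tcp_pos: [0.3672, -0.2503, 0.0227]
eef_rot: [-180.0, -0.0, -104.3]
contact_force: [-2.4, 3.3, 10.6]
gripper_width: 0.0115
gripper_force: 30.0
```

Run:
```python
from h import *
v=V('wrist','w17'); s=v.s; print(s['tcp_pos'],s['eef_rot'],s['contact_force'],s['joints'].round(1))
timer(v); marks(v)
```

```text
[ 0.36716898 -0.25034147  0.0226842 ] [-1.79966248e+02 -3.38289300e-03 -1.04320738e+02] [-2.44169512  3.26720918 10.60839046] [ -8.7  11.7 -41.4   0.  -36.8  -5.6]
red [255.4 288.3] 43.5 xy@.032 [ 376.6 -213.1] dir deg mod180 79.2 @.0625 [ 371.3 -233.8]
white n 1963 x 0.3513 0.4084 y -0.295 -0.2054
```

The knob stands at about 287° (47.8 min). Now I'll turn back by 2.91 rad, still pressing.

drive_tool([
  {"fingers": -1,"x": 0,"y": 0,"z": 0,"spin": -0.08},
  {"fingers": -1,"x": 0,"y": 0,"z": 0,"spin": -0.2},
  {"fingers": -1,"x": 0,"y": 0,"z": 0,"spin": -0.32},
  {"fingers": -1,"x": 0,"y": 0,"z": 0,"spin": -0.44},
  {"fingers": -1,"x": 0,"y": 0,"z": 0,"spin": -0.56},
  {"fingers": -1,"x": 0,"y": 0,"z": 0,"spin": -0.68},
  {"fingers": -1,"x": 0,"y": 0,"z": 0,"spin": -0.8},
  {"fingers": -1,"x": 0,"y": 0,"z": 0,"spin": -0.92},
  {"fingers": -1,"x": 0,"y": 0,"z": 0,"spin": -1.04},
  {"fingers": -1,"x": 0,"y": 0,"z": 0,"spin": -1.16},
])

```text
time_s: 49.48
tcp_pos: [0.367, -0.2504, 0.0227]
eef_rot: [180.0, -0.0, -37.6]
contact_force: [-2.8, 2.4, 10.4]
gripper_width: 0.0115
gripper_force: 30.0
```

drive_tool([
  {"fingers": -1,"x": 0,"y": 0,"z": 0,"spin": -0.12},
  {"fingers": -1,"x": 0,"y": 0,"z": 0,"spin": -0.24},
  {"fingers": -1,"x": 0,"y": 0,"z": 0,"spin": -0.36},
  {"fingers": -1,"x": 0,"y": 0,"z": 0,"spin": -0.48},
  {"fingers": -1,"x": 0,"y": 0,"z": 0,"spin": -0.6},
  {"fingers": -1,"x": 0,"y": 0,"z": 0,"spin": -0.72},
  {"fingers": -1,"x": 0,"y": 0,"z": 0,"spin": -0.84},
  {"fingers": -1,"x": 0,"y": 0,"z": 0,"spin": -0.96},
  {"fingers": -1,"x": 0,"y": 0,"z": 0,"spin": -1.08},
  {"fingers": -1,"x": 0,"y": 0,"z": 0,"spin": -1.2},
])

```text
time_s: 50.72
tcp_pos: [0.367, -0.2506, 0.0227]
eef_rot: [180.0, -0.0, 31.1]
contact_force: [-2.2, -0.6, 10.6]
gripper_width: 0.012
gripper_force: 30.0
```

drive_tool([
  {"fingers": -1,"x": 0,"y": 0,"z": 0,"spin": -0.12},
  {"fingers": -1,"x": 0,"y": 0,"z": 0,"spin": -0.24},
  {"fingers": -1,"x": 0,"y": 0,"z": 0,"spin": -0.36},
  {"fingers": -1,"x": 0,"y": 0,"z": 0,"spin": -0.48},
  {"fingers": -1,"x": 0,"y": 0,"z": 0,"spin": -0.55},
  {"fingers": -1,"x": 0,"y": 0,"z": 0,"spin": -0.55},
  {"fingers": -1,"x": 0,"y": 0,"z": 0,"spin": -0.55},
])

```text
time_s: 51.6
tcp_pos: [0.3671, -0.2506, 0.0227]
eef_rot: [180.0, 0.0, 62.4]
contact_force: [-1.6, 0.5, 9.2]
gripper_width: 0.012
gripper_force: 30.0
```

Run:
```python
from h import *
v=V('wrist','w18'); s=v.s; print(s['tcp_pos'],s['eef_rot'],s['contact_force'],s['joints'].round(1))
timer(v); marks(v)
```

```text
[ 0.36705694 -0.25061581  0.02267393] [1.79969372e+02 2.23143569e-02 6.24465961e+01] [-1.60057455  0.50349008  9.1864619 ] [-8.700e+00  1.180e+01 -4.140e+01  1.000e-01 -3.680e+01  1.611e+02]
red [299.2 212.9] 19.5 xy@.032 [ 398.4 -250.1] dir deg mod180 4.1 @.0625 [ 399.1 -237.7]
white n 2732 x 0.3391 0.4065 y -0.2637 -0.2112
```

drive_tool([
  {"fingers": -0.4,"x": 0,"y": 0,"z": -0.0005,"spin": 0},
  {"fingers": -0.4,"x": 0,"y": 0,"z": -0.0005,"spin": 0},
  {"fingers": -0.4,"x": 0,"y": 0,"z": -0.0005,"spin": 0},
  {"fingers": -0.4,"x": 0,"y": 0,"z": -0.02,"spin": 0},
  {"fingers": -0.4,"x": 0,"y": 0,"z": -0.06,"spin": 0},
  {"fingers": -0.4,"x": 0,"y": 0,"z": -0.11,"spin": 0},
  {"fingers": -0.4,"x": -0.03,"y": 0,"z": -0.16,"spin": 0},
  {"fingers": -0.4,"x": -0.06,"y": 0,"z": -0.18,"spin": 0},
  {"fingers": -0.4,"x": -0.06,"y": 0,"z": -0.18,"spin": 0},
  {"fingers": -0.4,"x": -0.06,"y": 0,"z": -0.18,"spin": 0},
])

```text
time_s: 52.9
tcp_pos: [0.3386, -0.3031, 0.2012]
eef_rot: [-179.9, -0.0, 62.4]
contact_force: [0.1, 0.6, 0.6]
gripper_width: 0.0261
gripper_force: 0.0
```

Run:
```python
from h import *
for i in range(2): v=V('wrist','w19')
s=v.s; print(s['tcp_pos'],s['eef_rot'],s['contact_force'])
timer(v,np.array([.367,-.25])); marks(v)
p=v.px([[.367,-.2505,.04]])[0].astype(int); print(p)
a=cv2.resize(v.im[max(p[1]-60,0):p[1]+60,p[0]-75:p[0]+75,::-1],(500,400),interpolation=cv2.INTER_CUBIC)
t=V('side'); b=cv2.resize(t.im[130:330,120:350,::-1],(300,260))
c=np.zeros((400,800,3),np.uint8); c[:,:500]=a; c[:260,500:]=b; cv2.imwrite('pics/fin.png',c)
```

```text
[ 0.33859958 -0.30288477  0.20105489] [-1.79900401e+02 -4.76326475e-03  6.23920312e+01] [-0.48710905  0.75313005  0.10617216]
red [256.5 138. ] 18.0 xy@.032 [ 360.5 -263.9] dir deg mod180 -117.6 @.0625 [ 361.7 -261.4]
white n 1318 x 0.3376 0.4071 y -0.2947 -0.2131
[256 125]
```

View pics/fin.png

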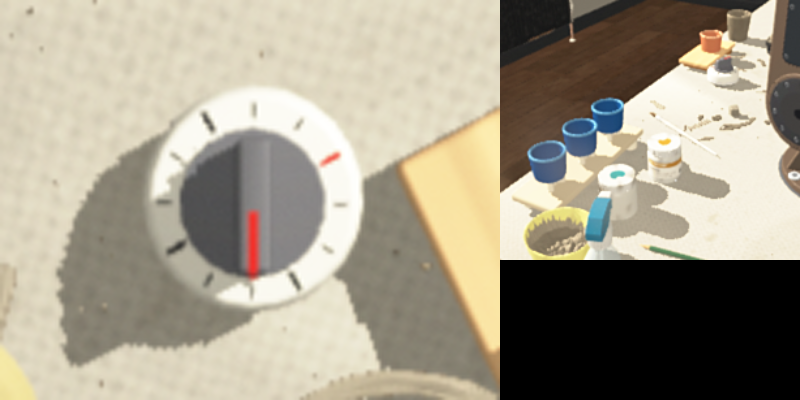

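The final picture shows the pointer at (253,275) on the 20-minute mark at (252,292), counted clockwise from the red zero at (332,158). The side view shows three blue cups upright on the stilts and the terracotta cup on the board. I'm handing in.

```bash
python3 -c "
from plant import r
print(r.close_job())"
```

```text
the job is handed in; nothing more can be done
None
```

The job is handed in: the dried cup is on the ware board, all three blue cups stand upright on stilts within about 2 mm of centre, and the timer was wound to about 48 min, then turned back to 20 with its case still.

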